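# Fill the nut bay of a parts drawer from the counting-scale scoop

## Task

Eight counted hex nuts lie in the scoop on the counting scale: lift the scoop by its cross grip and pour all of them into the empty front left bay of the open cabinet drawer, none among the bolts beside it or on the bench. Then set the empty scoop back upright on the middle of the weighing plate and let go, and after that push the drawer fully home until its detent seats. Leave the screwdriver, torch and pliers where they lie.

Things in the scene. Friction and masses are not known exactly. Their poses are not given: they have to be found in the camera images.
- scoop: Open sheet-aluminium scale scoop, 190 long (x), 116 wide, 90 high with grip; origin: centre of its underside, -x to the open pouring nose. Walls 3 thick, 45 high, none at the nose. Floor flat from x = -55 to +95, rising 8 to the nose; inside 106 wide at the back, 73 at the nose. Nuts slide out when it is tipped nose-down more than about 27 degrees; 40 to 50 empties it. 0.56 kg with nuts.
- scoop_grip (a point): Centre of the scoop's cross grip, a straight black bar across the scoop 112 long (along scoop y), 12 thick (scoop x), 26 high (z), at (20, 0, 77) in the scoop frame; 64 free between the bar and the scoop floor. To be taken from above, fingers closing along scoop x.
- scoop_nose (a point): Middle of the scoop's pouring lip, at (-95, 0, 11) in the scoop frame.
- hexnut_0: Hex nut, plain steel, 19 across flats, 22 across corners, 10 thick, 30 g; origin: centre of its underside. All eight are alike and lie in the scoop at the start.
- hexnut_1: Hex nut, plain steel, 19 across flats, 22 across corners, 10 thick, 30 g; origin: centre of its underside. All eight are alike and lie in the scoop at the start.
- hexnut_2: Hex nut, plain steel, 19 across flats, 22 across corners, 10 thick, 30 g; origin: centre of its underside. All eight are alike and lie in the scoop at the start.
- hexnut_3: Hex nut, plain steel, 19 across flats, 22 across corners, 10 thick, 30 g; origin: centre of its underside. All eight are alike and lie in the scoop at the start.
- hexnut_4: Hex nut, plain steel, 19 across flats, 22 across corners, 10 thick, 30 g; origin: centre of its underside. All eight are alike and lie in the scoop at the start.
- hexnut_5: Hex nut, plain steel, 19 across flats, 22 across corners, 10 thick, 30 g; origin: centre of its underside. All eight are alike and lie in the scoop at the start.
- hexnut_6: Hex nut, plain steel, 19 across flats, 22 across corners, 10 thick, 30 g; origin: centre of its underside. All eight are alike and lie in the scoop at the start.
- hexnut_7: Hex nut, plain steel, 19 across flats, 22 across corners, 10 thick, 30 g; origin: centre of its underside. All eight are alike and lie in the scoop at the start.
- scale: Grey bench counting scale, fixed, 240 x 220, keypad and display on its -x side; origin: centre of its underside.
- plate (a point): Centre of the top of the scale's steel weighing plate, 172 (x) x 220 (y), 72 above the bench; axes as the scale's. The scoop starts here, lengthwise along y, nose roughly to -y.
- cabinet: Blue steel two-drawer cabinet, fixed, 170 deep (x) x 196 wide (y) x 150 high; origin: centre of its underside, drawers open to its -x. Only the upper drawer moves; its walls' top edges are 134 above the bench, the cabinet's top plate lies 146 to 150 above it.
- drawer (a joint): Opening of the upper drawer in m: 0 fully home, 0.125 fully out; slides along the cabinet's -x. Needs about 2 N to move; a spring roller must be overcome (about 10 N) at the last 15 mm, and from about 5 mm it draws the drawer home.
- nut_bay (a point): Middle of the inner floor of the drawer's empty front left (+y) bay; moves with the drawer, axes as the cabinet's. The bay is 103 long (x), 114 wide (y), its walls reach 52 above its floor; beyond the divider on its -y side is a 59 wide bay in which bolts lie. At the start the nut bay lies wholly in front of the cabinet.
- drawer_face (a point): Middle of the outer face of the upper drawer's grey front, 120 above the bench; the front is 186 wide, 65 high (79 to 144 above the bench). A folded pull 120 wide stands 16 out from it, 84 to 92 above the bench.
- screwdriver: Screwdriver with a dark handle, 230 long, lying on the bench; bystander. Origin under its middle.
- torch: Black torch, 111 long, 27 thick, lying on the bench; bystander. Origin under its middle.
- pliers: Pliers with red grips, 176 long, lying on the bench; bystander. Origin under its middle.

How it is judged:
By the outcome, as a careful person would: the job done as asked, in the order asked, and still so for the second after the job is handed in, with the robot touching nothing.
It also fails if it takes over 72 s, if anything falls off the work surface, if the arm or the gripper's body presses on something with over 40 N, if the wrist force passes 120 N, or if a joint passes its speed limit or range.

## Robot

A 6-joint arm with a two-finger parallel gripper is mounted at the origin on a cart in front of the work surface, level with it; the furniture and walls round the work are solid. World frame = base frame: x ahead of the robot, y to its left, z up, the work surface at z = 0. Lengths are in m, angles in rad, forces in N, time in s.
With the tool pointing down it reaches from about 0.25 to 0.775 m from the base axis. Payload 4 kg.
Tool frame: the origin (TCP) lies at the very end of the fingers, on their centre line; the grasp point (between the pads) lies 19 mm behind it; x points along the fingers, y is the direction in which the jaws open and shut, and the axes are right-handed (so a half turn about x gives the same grasp; the last joint's range is limited). The gripper opens to 94 mm and grips with 3 to 60 N. Pads are 16 mm wide; open, the fingers measure 119 mm over their backs; the gripper's body (75 mm by 177 mm) begins 78 mm behind the grasp point.
Start: joints at [-0.103, 0.087, 1.371, -0, 1.684, -0.103], TCP at [0.55, -0, 0.172] pointing down, gripper open.
Joint ranges: [-3.1, 3.1], [-0.76, 2.03], [0.27, 2.55], [-1.08, 4.22], [0.17, 2.65], [-2.57, 2.57]. Speed limits (rad/s): [2.79, 2.79, 3.14, 3.14, 3.14, 3.14].

## Interface

Orientations are given as [roll, pitch, yaw] about the fixed x, y, z axes, in that order (R = Rz(yaw) Ry(pitch) Rx(roll)).
In Python, from bench import robot gives the robot as it stands.
- The arm moves only by the tool carry_out, never from a script. Its argument "targets" is a list of rows, each a list of 5 numbers: the closure, from 0 (fully open) to 1 (shut), then the shift along the tool's x, y, z in cm, then the turn about the tool's x in degrees. In form: [[fingers, tx, ty, tz, turn], ...]. A call has 1 to 20 rows; each row shifts and turns the commanded pose from where the row before left it, along the tool's axes as they then stand; what a row does not reach is not made up. A row lasts 1/10 s, in which the tool goes at most 50 mm and 8.59 degrees, less where a joint would pass 70% of its speed; a pose out of reach is approached as far as the arm can. A call is refused whole if a number of a shift passes 5 or a number of a turn 8.59, either way. A call with a gripper value outside its range is refused whole. The fingers move at their own pace and stop on an object; the grip force is fixed at half the most. Time passes only in rows, so rows that do not move let the fingers close. It gives the time, the measured TCP pose, the force and the opening at its end, in the units of the state.
- robot.get_obs(): the state, without advancing time (a new reading comes with each control period).
- robot.snapshot(name): name is "scene" or "side" or "wrist"; returns a dict with "image" (480x640x3 uint8, red, green, blue), "camera_matrix" (3x3 intrinsics, pixels), "distortion" ([k1, k2, p1, p2, k3] as OpenCV has them; the pictures are not rectified), "pose" (4x4, takes a point from camera to world coordinates). Camera axes: x right, y up, looking along -z (the intrinsics and any distortion apply to the point x, -y, -z); pixel columns grow to the right and rows downward; lengths in m; the calibration is good to about 2 mm. A picture is of the moment at which its call begins. There is no depth.
- robot.close_job(): hands the job in, once; it reports no verdict.
The state is a dict: "time": time; "joint_positions": joint angles; "qvel": joint speeds; "joint_torque": joint torques, N m; "tool_pos": TCP position; "ee_rot": TCP orientation; "wrist_force": force on the tool from outside, world axes, zero at the start; "wrist_torque": the same for the moment, N m; "width": finger opening in m.
Only numpy, scipy, OpenCV 4.12 (cv2) and the standard library are available. Lean on these libraries where they do the work, as an engineer would, in place of code of your own. Each camera call takes 0.05 s, during which the arm holds its last target. There are 200 camera calls.

## Working session

There is one attempt and no reset: what is moved stays moved. The work goes in short steps, Python scripts to look and compute and a tool call to move; the robot and the scene stay as the last step left them, time stands still between calls to the robot, and variables do not carry over. Pictures are saved under pics/ and viewed, about 8 in all and at most 12, crops included, and the job is handed in when it is done.

Besides the shell and the picture viewer there is one more tool, called after "Call:" by a JSON object that holds its "fn" and its "kwargs". carry_out: Moves the arm, as the interface text tells. Its arguments: {"type":"object","properties":{"targets":{"type":"array","items":{"type":"array","items":{"type":"number"}}}},"required":["targets"]}

```bash
mkdir -p pics; ls; cat > h.py <<'E'
import numpy as np, cv2, pickle
from bench import robot
def snap(n,f):
    s=robot.snapshot(n); cv2.imwrite(f'pics/{f}.png',cv2.cvtColor(s['image'],cv2.COLOR_RGB2BGR)); pickle.dump(s,open(f'pics/{f}.pkl','wb')); return s
def load(f): return pickle.load(open(f'pics/{f}.pkl','rb'))
def ray(s,px):
    u=cv2.undistortPoints(np.array(px,float).reshape(-1,1,2),np.array(s['camera_matrix']),np.array(s['distortion'])).reshape(-1,2)
    P=np.array(s['pose']); d=np.c_[u[:,0],-u[:,1],-np.ones(len(u))]@P[:3,:3].T
    return P[:3,3],d
def onz(s,px,z):
    o,d=ray(s,px); z=np.broadcast_to(z,len(d)); return o+d*((z-o[2])/d[:,2])[:,None]
def proj(s,pts):
    P=np.array(s['pose']); c=(np.array(pts,float)-P[:3,3])@P[:3,:3]; c=c*[1,-1,-1]
    return cv2.projectPoints(c,np.zeros(3),np.zeros(3),np.array(s['camera_matrix']),np.array(s['distortion']))[0].reshape(-1,2)
E
python3 - <<'E'
from h import *
np.set_printoptions(precision=3,suppress=True)
for n in('scene','side','wrist'):
    s=snap(n,n+'0'); print(n,np.array(s['pose']),np.array(s['camera_matrix'])[0,0])
print(robot.get_obs())
E
```

```text
pics
scene [[ 0.72   0.47  -0.51  -0.227]
 [-0.693  0.476 -0.541 -0.874]
 [-0.012  0.743  0.669  1.138]
 [ 0.     0.     0.     1.   ]] 514.1272559559867
side [[-0.819  0.361 -0.447 -0.103]
 [-0.574 -0.487  0.658  0.855]
 [ 0.02   0.795  0.606  0.961]
 [ 0.     0.     0.     1.   ]] 568.3247608544381
wrist [[ 1.    -0.001  0.002  0.55 ]
 [ 0.001  0.96   0.279  0.082]
 [-0.002 -0.279  0.96   0.383]
 [ 0.     0.     0.     1.   ]] 381.60139549084977
{'time': 0.15, 'joint_positions': array([-0.103,  0.088,  1.372, -0.   ,  1.684, -0.103]), 'qvel': array([ 0.   , -0.002, -0.006, -0.001,  0.   , -0.001]), 'joint_torque': array([  0.001, -34.064, -30.28 ,   0.072,   0.03 ,  -0.   ]), 'tool_pos': array([0.55 , 0.   , 0.171]), 'ee_rot': array([-1.667,  1.569,  3.046]), 'wrist_force': array([0.177, 0.076, 0.193]), 'wrist_torque': array([-0.033,  0.003, -0.035]), 'width': 0.0940931376105613}
```

View pics/scene0.png

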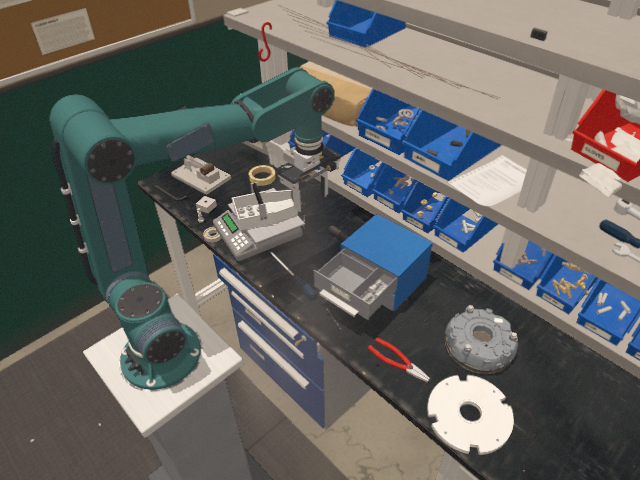

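View pics/side0.png

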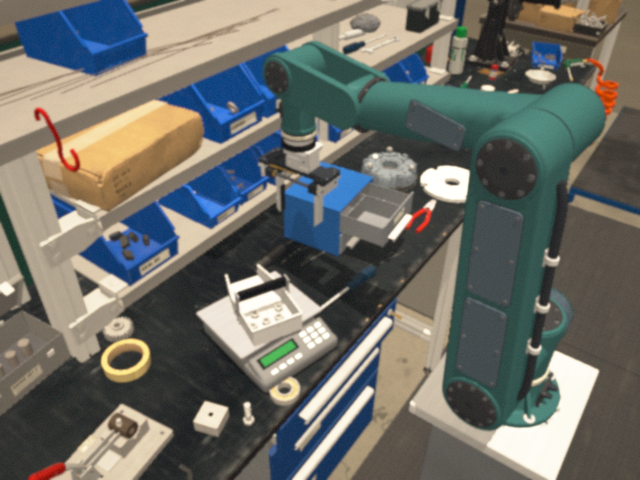

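The scene view shows the scoop on the scale at about (265,210), the open drawer at (355,285), pliers at (400,360), and the screwdriver between scale and drawer. The side view shows the scoop at (265,305) and the drawer at (375,215). I'll make an enlarged composite for measuring.

```bash
python3 - <<'E'
from h import *
a=cv2.imread('pics/scene0.png')[170:330,200:440]; b=cv2.imread('pics/side0.png')[150:390,190:430]
A=cv2.resize(a,(800,533),interpolation=cv2.INTER_CUBIC)
cv2.imwrite('pics/cropA.png',A)
cv2.imwrite('pics/cropB.png',cv2.resize(b,(600,600),interpolation=cv2.INTER_CUBIC))
E
```

```text
(no output)
```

View pics/cropA.png

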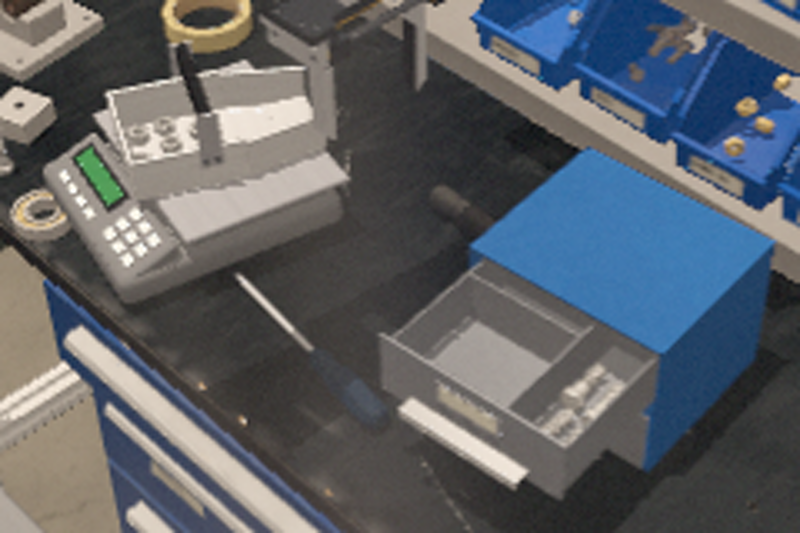

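View pics/cropB.png

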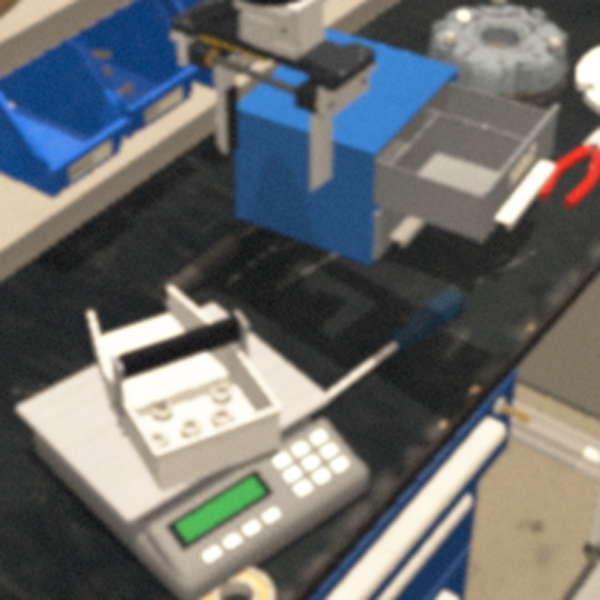

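```bash
cat >> h.py <<'E'
def tri(s1,p1,s2,p2):
    o,d=ray(s1,[p1]);q,e=ray(s2,[p2]); A=np.c_[d[0],-e[0]]; t=np.linalg.lstsq(A,q-o,rcond=None)[0]
    a=o+d[0]*t[0]; b=q+e[0]*t[1]; return (a+b)/2, np.linalg.norm(a-b)
E
python3 - <<'E'
from h import *
np.set_printoptions(precision=4,suppress=True)
S,D=load('scene0'),load('side0')
a=lambda *p:[(x*.3+200-.35,y*.3+170-.35) for x,y in p]
b=lambda *p:[(x*.4+190-.3,y*.4+150-.3) for x,y in p]
print('cab top scene',onz(S,a((590,150),(773,243),(660,353),(470,243)),.15))
print('cab top side FL,', onz(D,b((374,153),(458,75),(238,97)),.15))
print('drawer scene z.144 front topL/R', onz(S,a((380,337),(563,445)),.144))
print('drawer side', onz(D,b((492,185),(557,105)),.144))
print('plate scene corners', onz(S,a((350,180),(178,240)),.072))
print('plate side corners', onz(D,b((325,390),(16,407),(145,520)),.072))
for n,p,q in [('bar mid',(195,85),(182,346)),('bar end lo',(211,118),(120,362)),('bar end hi',(179,47),(241,330)),('back top near',(110,92),(281,408))]:
    print(n,tri(S,a(p)[0],D,b(q)[0]))
print('scoop top scene z.117: ',onz(S,a((130,195)),.072),onz(S,a((110,92),(305,70)),.117))
print('side z.117: back R, back L', onz(D,b((281,408),(157,467)),.117))
print('nuts scene',onz(S,a((137,130),(170,127),(168,145)),.085),'side',onz(D,b((222,392),(160,410),(222,417),(190,430),(158,440)),.085))
print('screwdriver',onz(S,a((240,275),(375,415)),.01),'torch',onz(S,a((440,195)),.02))
E
```

```text
cab top scene [[ 0.6942 -0.1298  0.15  ]
 [ 0.7126 -0.3193  0.15  ]
 [ 0.5474 -0.3341  0.15  ]
 [ 0.5312 -0.1399  0.15  ]]
cab top side FL, [[ 0.5289 -0.1412  0.15  ]
 [ 0.5388 -0.3212  0.15  ]
 [ 0.7033 -0.142   0.15  ]]
drawer scene z.144 front topL/R [[ 0.4061 -0.1622  0.144 ]
 [ 0.4274 -0.3408  0.144 ]]
drawer side [[ 0.4092 -0.172   0.144 ]
 [ 0.4267 -0.3412  0.144 ]]
plate scene corners [[0.5723 0.0596 0.072 ]
 [0.404  0.1086 0.072 ]]
plate side corners [[0.4172 0.0992 0.072 ]
 [0.6235 0.2771 0.072 ]
 [0.4476 0.3076 0.072 ]]
bar mid (array([0.5003, 0.1935, 0.1505]), np.float64(0.0020763685706831295))
bar end lo (array([0.5418, 0.2098, 0.1001]), np.float64(0.03981297984935537))
bar end hi (array([0.4624, 0.1809, 0.2007]), np.float64(0.04327891414540017))
back top near (array([0.4006, 0.2092, 0.1692]), np.float64(0.041432747103934936))
scoop top scene z.117:  [[0.4102 0.1898 0.072 ]] [[0.4608 0.2802 0.117 ]
 [0.618  0.1728 0.117 ]]
side z.117: back R, back L [[0.4081 0.1768 0.117 ]
 [0.4481 0.2883 0.117 ]]
nuts scene [[0.4652 0.249  0.085 ]
 [0.4909 0.2299 0.085 ]
 [0.4726 0.2095 0.085 ]] side [[0.4811 0.1657 0.085 ]
 [0.5103 0.2148 0.085 ]
 [0.4619 0.1897 0.085 ]
 [0.4741 0.2179 0.085 ]
 [0.4884 0.2429 0.085 ]]
screwdriver [[ 0.4524  0.0859  0.01  ]
 [ 0.4243 -0.1315  0.01  ]] torch [[0.6591 0.0261 0.02  ]]
```

Call:
{"fn": "carry_out", "kwargs": {"targets": [[0,-5,0,0,0],[0,-5,0,0,0],[0,-5,0,0,0],[0,-5,0,0,0],[0,-5,0,0,0],[0,-5,0,0,0]]}}

```text
time: 0.75
tool_pos: [0.5493, 0.0001, 0.4735]
ee_rot: [1.478, 1.57, -0.093]
wrist_force: [0.3, -0.3, 0.8]
width: 0.0941
```

```bash
python3 - <<'E'
from h import *
s=snap('wrist','w1'); print(np.round(s['pose'],3)); 
E
```

```text
[[ 1.    -0.    -0.     0.549]
 [ 0.001  0.96   0.279  0.082]
 [ 0.    -0.279  0.96   0.686]
 [ 0.     0.     0.     1.   ]]
```

View pics/w1.png

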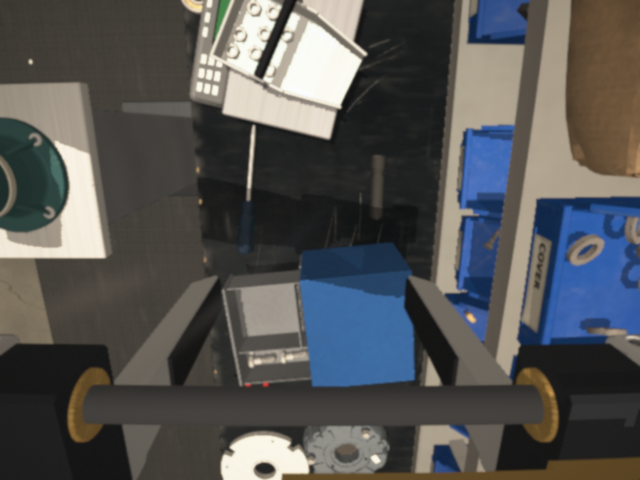

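The wrist view shows the scoop with its nose toward world +x, about −25° (nose px (350,80), bar (300,0)–(262,75), nuts behind the bar). The scale's keypad is on the left and the nut bay is at (270,310). The moves only turn about the tool's vertical axis, so I'm checking with an empty gripper how the arm behaves at its reach limit, since I need tilt to pour.

Call:
{"fn": "carry_out", "kwargs": {"targets": [[0,-5,0,0,0],[0,-5,0,0,0],[0,-5,0,0,0],[0,-5,0,0,0],[0,-5,0,0,0],[0,-5,0,0,0]]}}

```text
time: 1.4
tool_pos: [0.4538, -0.0001, 0.6051]
ee_rot: [1.57, 1.477, -0.0]
wrist_force: [1.1, -0.0, 0.7]
width: 0.0938
```

```bash
python3 - <<'E'
from h import *
o=robot.get_obs(); print(o['joint_positions'],o['tool_pos'],o['ee_rot'])
from scipy.spatial.transform import Rotation as R
print(R.from_euler('xyz',o['ee_rot']).as_matrix())
S=load('scene0');W=load('w1')
f=np.array
print('bar z.149',onz(W,[(300,0),(262,75)],.149)); print('scoop',onz(W,[(366,52),(340,107)],.117),onz(W,[(213,63)],.117))
print('plate',onz(W,[(225,113),(333,138)],.072)); print('drawer front z.144',onz(W,[(223,287),(237,384)],.144),'cab',onz(W,[(300,252),(411,385),(313,387),(405,243)],.15))
print('shelf edge',onz(W,[(445,200)],.0),onz(W,[(445,200)],.2))
E
```

```text
[-0.13605987  0.20750988  0.27527386  0.023366    2.56530965 -0.11593688] [ 4.53762803e-01 -5.34849253e-05  6.05064983e-01] [ 1.57038715e+00  1.47656032e+00 -3.44013455e-04]
[[ 9.40965841e-02  9.95563071e-01  6.33454733e-05]
 [-3.23704923e-05  6.66873128e-05 -9.99999997e-01]
 [-9.95563073e-01  9.40965818e-02  3.85019151e-05]]
bar z.149 [[0.53351546 0.23682965 0.149     ]
 [0.48298322 0.14807296 0.149     ]]
scoop [[0.62267294 0.18180643 0.117     ]
 [0.58828995 0.10943482 0.117     ]] [[0.41162309 0.16801119 0.117     ]]
plate [[0.41468022 0.10306749 0.072     ]
 [0.58132095 0.06542428 0.072     ]]
drawer front z.144 [[ 0.41153843 -0.15489137  0.144     ]
 [ 0.42286533 -0.33132963  0.144     ]] cab [[ 0.53090679 -0.09602327  0.15      ]
 [ 0.71326704 -0.32895825  0.15      ]
 [ 0.55033011 -0.33219224  0.15      ]
 [ 0.68550962 -0.08206106  0.15      ]]
shelf edge [[ 0.79166698 -0.04568146  0.        ]] [[ 0.7209729  -0.00854444  0.2       ]]
```

Call:
{"fn": "carry_out", "kwargs": {"targets": [[0,-5,0,0,0],[0,-5,0,0,0],[0,-5,0,0,0]]}}

```text
time: 1.7
tool_pos: [0.393, -0.0, 0.644]
ee_rot: [1.57, 1.42, -0.001]
wrist_force: [0.1, -0.8, 0.7]
width: 0.0943
```

Call:
{"fn": "carry_out", "kwargs": {"targets": [[0,5,0,0,0],[0,5,0,0,0]]}}

```text
time: 1.9
tool_pos: [0.4073, -0.0001, 0.5643]
ee_rot: [1.559, 1.408, -0.012]
wrist_force: [1.1, 0.2, 0.3]
width: 0.0941
```

Tilt picked up at the reach limit persists afterwards, so tilting is possible. A small kinematic model will let me use it on purpose.

```bash
cat > k.py <<'E'
import numpy as np
from scipy.optimize import least_squares
lo=np.array([-.76,.27,.17]);hi=np.array([2.03,2.55,2.65])
def fk(q,P):  # planar: j2,j3,j5 -> r,z,tilt(outward +, from down)
    L1,L2,L3,h,x0=P; a=q[0];b=a+q[1];c=b+q[2]
    return np.array([x0+L1*np.sin(a)+L2*np.sin(b)+L3*np.sin(c), h+L1*np.cos(a)+L2*np.cos(b)+L3*np.cos(c), np.pi-c])
E
python3 - <<'E'
from h import *; from k import *
o=robot.get_obs(); q=o['joint_positions'];print(q,o['tool_pos'])
D=[([.0875,1.3715,1.684],(.55,0,.1715)),([.20751,.27527,2.56531],(.45376,0,.60506)),(q[[1,2,4]],o['tool_pos'])]
d=.55*np.sin(.103)
def r(P):
    out=[]
    for a,t in D:
        f=fk(a,P); out+= [f[0]-np.sqrt(t[0]**2+t[1]**2-d*d),f[1]-t[2]]
    return out+[.1*(P[4])*.1]
s=least_squares(r,[.4,.4,.3,.3,0]); print(s.x,s.cost,s.fun,d)
E
```

```text
[-0.16313879 -0.08104546  0.71337763  0.03434299  2.347987   -0.13683328] [ 4.07277556e-01 -1.37677817e-04  5.64324480e-01]
[ 0.68667025  0.55675446  1.20507213  0.6301525  -0.06345608] 9.732855429507028e-05 [ 0.00104868 -0.00026163 -0.00122518 -0.00965482  0.00018285  0.00991646
 -0.00063456] 0.05654988647830914
```

Call:
{"fn": "carry_out", "kwargs": {"targets": [[0,5,0,0,0],[0,5,-2,0,0],[0,5,-5,0,0],[0,2,-5,0,0],[0,0,-4,0,0],[0,0,-4,0,0],[0,0,-4,0,0],[0,0,-4,0,0]]}}

```text
time: 2.7
tool_pos: [0.1812, 0.0007, 0.3795]
ee_rot: [1.584, 1.436, 0.015]
wrist_force: [-15.6, 14.9, 10.1]
width: 0.094
```

```bash
cat > o.py <<'E'
from h import *
from scipy.spatial.transform import Rotation as R
np.set_printoptions(precision=4,suppress=True)
o=robot.get_obs(); M=R.from_euler('xyz',o['ee_rot']).as_matrix()
print(o['time'],'q',o['joint_positions'],'p',o['tool_pos'],'w',o['width'],'f',o['wrist_force']); print('tool x,y,z rows\n',M.T,'tilt',np.degrees(np.arccos(-M[2,0])))
open('log.txt','a').write(repr((list(o['joint_positions']),list(o['tool_pos']),M.tolist()))+'\n')
E
python3 o.py
```

```text
2.7 q [-0.4533 -0.7575  1.544   0.0771  2.233  -0.4036] p [0.1812 0.0007 0.3795] w 0.09397024057571757 f [-15.6499  14.8837  10.0676]
tool x,y,z rows
 [[ 0.1345  0.002  -0.9909]
 [ 0.9909  0.0013  0.1345]
 [ 0.0016 -1.     -0.0018]] tilt 7.733214291803487
```

Call:
{"fn": "carry_out", "kwargs": {"targets": [[0,0,0,0,0]]}}

```text
time: 2.8
tool_pos: [0.1829, -0.0006, 0.3792]
ee_rot: [1.579, 1.434, 0.004]
wrist_force: [0.6, 0.2, 0.7]
width: 0.0941
```

```bash
python3 o.py
```

```text
2.8 q [-0.4553 -0.7558  1.5444  0.0764  2.2288 -0.4009] p [ 0.1829 -0.0006  0.3792] w 0.0941020380263396 f [0.6172 0.22   0.6838]
tool x,y,z rows
 [[ 0.1363  0.0005 -0.9907]
 [ 0.9907 -0.0039  0.1363]
 [-0.0038 -1.     -0.0011]] tilt 7.835024967171773
```

```bash
cat > fit.py <<'E'
from k import *
D=[([-.103,.0875,1.3715,0,1.684],(.55,0,.1715)),([-.136,.20751,.27527,.0234,2.56531],(.45376,0,.60506)),([-.16314,-.08105,.71338,.0343,2.34799],(.40728,-.0001,.56432))]
for l in open('log.txt'):
    q,p,M=eval(l); D.append((q[:5],p))
def fk3(q,P):
    L1,L2,L3,h,x0,d,e,f,g=P
    # base j1(z), j2,j3 pitch, e: elbow offset perpendicular, j4 roll about forearm, j5 pitch; d lateral at shoulder, f lateral at wrist
    from scipy.spatial.transform import Rotation as R
    p=np.array([x0,d,h]); A=R.from_euler('z',q[0])*R.from_euler('y',q[1]); 
    p0=np.array([x0,d,h]); v=np.array([0,0,L1])
    w=R.from_euler('y',q[2]).apply(np.array([e,0,L2])+R.from_euler('z',q[3]).apply(np.array([0,f,0])+R.from_euler('y',q[4]).apply([g,0,L3])))
    return R.from_euler('z',q[0]).apply(p0)+A.apply(v+w)
if __name__=='__main__':
    prior=np.array([.45,.4,.25,.35,0,.056,0,0,0]); 
    r=lambda P:np.r_[np.concatenate([fk3(q,P)-p for q,p in D])*1000,(P-prior)*[3,3,3,3,30,30,30,100,100]]
    s=least_squares(r,prior); np.set_printoptions(precision=4,suppress=True); print(s.x); print(np.array(r(s.x))[:3*len(D)].reshape(-1,3))
E
python3 fit.py
```

```text
[ 0.4492  0.4998  0.3864  0.1536  0.001   0.0571  0.0996 -0.0006  0.0003]
[[ 0.0728 -0.0054  0.0212]
 [-0.088  -0.0373 -0.126 ]
 [ 0.0547 -0.0691  0.0056]
 [-0.005   0.0611  0.0496]
 [ 0.      0.0583  0.0514]]
```

```bash
cat > sim.py <<'E'
from fit import *
from scipy.spatial.transform import Rotation as R
P=np.array([.4492,.4998,.3864,.1536,.001,.0571,.0996,0,0])
LO=np.array([-3.1,-.76,.27,-1.08,.17,-2.57]);HI=np.array([3.1,2.03,2.55,4.22,2.65,2.57])
def rot(q):
    return R.from_euler('z',q[0])*R.from_euler('y',q[1]+q[2])*R.from_euler('z',q[3])*R.from_euler('y',q[4])*R.from_euler('z',q[5]) # tool axis = local z
B=None
def pose(q):
    M=rot(q).as_matrix(); return fk3(q,P),M
def toolR(q): # columns tool x,y,z ; local z = tool x ; at start y_tool=+x world, z_tool=-y
    M=rot(q).as_matrix(); return np.c_[M[:,2],C*M[:,0]*1.0,C*M[:,1]]
C=-1.0
def ik(ps,Ms,q0,w):
    def r(q): return np.r_[fk3(q,P)-ps, w*R.from_matrix(Ms@toolR(q).T).as_rotvec(),1e-4*(q-q0)]
    q0=np.clip(q0,LO+1e-6,HI-1e-6)
    return least_squares(r,q0,bounds=(LO,HI)).x
def run(q,rows,w,hist=False):
    q=np.array(q,float); H=[]
    for f,x,y,z,t in rows:
        p=fk3(q,P);M=toolR(q)
        ps=p+M@np.array([x,y,z])/100; Ms=M@R.from_euler('x',t,degrees=True).as_matrix()
        q=ik(ps,Ms,q,w); H.append(q)
    return (q,H) if hist else q
def show(q):
    M=toolR(q); return np.round(np.r_[fk3(q,P),np.degrees(np.arccos(-M[2,0])),q],3)
E
python3 - <<'E'
from sim import *
q0=np.array([-.103,.0875,1.3715,0,1.684,-.103]); print(toolR(q0))
for w in (.1,.3,1.):
    q=run(q0,[[0,-5,0,0,0]]*12,w); print(w,show(q)); q=run(q,[[0,-5,0,0,0]]*3,w);print(show(q)); q=run(q,[[0,5,0,0,0]]*2,w);print(show(q))
    q=run(q,[[0, 5, 0, 0, 0], [0, 5, -2, 0, 0], [0, 5, -5, 0, 0], [0, 2, -5, 0, 0]]+[[0, 0, -4, 0, 0]]*4,w);print(show(q))
E
```

```text
[[-1.39988728e-03  9.99999020e-01 -1.01282217e-07]
 [ 1.44700461e-04  1.01282217e-07 -9.99999990e-01]
 [-9.99999010e-01 -1.39988728e-03 -1.44700461e-04]]
0.1 [ 4.7700e-01  0.0000e+00  7.3800e-01  3.5301e+01 -2.2700e-01  1.8000e-02
  2.7000e-01  1.6800e-01  2.2430e+00 -8.1000e-02]
[ 0.378  0.     0.843 51.141 -0.838 -0.194  0.27   0.797  2.197 -0.068]
[ 0.456  0.     0.78  51.141 -0.378 -0.272  0.619  0.312  1.922 -0.133]
[ 4.1400e-01  1.0000e-03  4.5700e-01  4.4289e+01 -4.0300e-01 -7.6000e-01
  1.6100e+00  2.7800e-01  1.5610e+00 -2.9900e-01]
0.3 [ 0.462  0.     0.659 18.704 -0.169  0.116  0.27   0.083  2.432 -0.097]
[ 0.388  0.     0.732 29.715 -0.295 -0.047  0.27   0.218  2.407 -0.095]
[ 0.437  0.     0.645 29.715 -0.234 -0.208  0.718  0.136  2.121 -0.133]
[ 3.0100e-01  1.0000e-03  3.7300e-01  2.3269e+01 -3.9300e-01 -7.6000e-01
  1.6250e+00  1.6100e-01  1.8950e+00 -3.1200e-01]
1.0 [ 0.445  0.     0.598  2.28  -0.133  0.224  0.27   0.011  2.608 -0.123]
[ 0.395  0.     0.627  3.954 -0.153  0.149  0.274  0.02   2.65  -0.135]
[ 0.402  0.     0.527  3.954 -0.15  -0.075  0.792  0.013  2.356 -0.141]
[ 0.163  0.     0.354  3.289 -0.41  -0.76   1.597  0.028  2.252 -0.392]
```

```bash
python3 - <<'E'
from sim import *
q0=np.array([-.103,.0875,1.3715,0,1.684,-.103])
for w in (.5,.6,.7):
    q=run(q0,[[0,-5,0,0,0]]*12,w); print(w,show(q)); q=run(q,[[0,-5,0,0,0]]*3,w);print(show(q)); q=run(q,[[0,5,0,0,0]]*2,w);print(show(q))
w=.6
q=run(q0,[[0,-5,0,0,0]]*8,w);
for d in [(-5,0),(-5,2),(-5,5),(-2,5),(0,5),(3,5),(-5,-3)]:
    a=q;out=[]
    for i in range(4):
        a=run(a,[[0,d[0],d[1],0,0]]*6,w); out.append(show(a)[[0,2,3]])
    print(d,np.array(out).tolist(),show(a)[4:])
E
```

```text
0.5 [ 0.452  0.     0.62   8.603 -0.145  0.181  0.27   0.039  2.541 -0.111]
[ 0.387  0.     0.666 13.771 -0.194  0.066  0.27   0.086  2.568 -0.117]
[ 0.411  0.     0.568 13.771 -0.18  -0.139  0.769  0.056  2.275 -0.138]
0.6 [ 0.449  0.     0.611  6.179 -0.14   0.198  0.27   0.028  2.567 -0.116]
[ 0.386  0.     0.651  9.828 -0.179  0.095  0.27   0.06   2.607 -0.124]
[ 0.403  0.     0.553  9.828 -0.17  -0.12   0.779  0.039  2.313 -0.14 ]
0.7 [ 0.447  0.     0.606  4.614 -0.137  0.208  0.27   0.021  2.584 -0.119]
[ 0.386  0.     0.643  7.302 -0.17   0.114  0.27   0.045  2.632 -0.13 ]
[ 0.398  0.     0.544  7.302 -0.164 -0.107  0.785  0.029  2.337 -0.142]
(-5, 0) [[0.407, 0.639, 8.624], [0.293, 0.7, 16.501], [0.209, 0.739, 25.921], [0.096, 0.758, 33.787]] [ 0.119 -0.37   0.27  -0.233  2.65  -0.116]
(-5, 2) [[0.488, 0.613, 11.18], [0.427, 0.684, 21.435], [0.347, 0.749, 31.857], [0.306, 0.791, 40.194]] [-1.601 -0.249  0.27   1.579  2.44  -0.03 ]
(-5, 5) [[0.597, 0.578, 15.939], [0.601, 0.675, 32.37], [0.539, 0.803, 49.189], [0.413, 0.928, 65.848]] [-1.236 -0.228  0.27   1.218  1.978 -0.043]
(-2, 5) [[0.672, 0.497, 11.56], [0.767, 0.513, 24.364], [0.816, 0.585, 38.078], [0.819, 0.695, 51.767]] [-0.111  0.331  0.27   0.088  1.64  -0.063]
(0, 5) [[0.719, 0.434, 8.721], [0.861, 0.372, 19.609], [0.966, 0.373, 32.245], [1.03, 0.432, 45.225]] [-0.076  0.691  0.27   0.055  1.393 -0.063]
(3, 5) [[0.784, 0.324, 4.655], [0.965, 0.118, 13.899], [1.095, -0.009, 27.207], [1.185, -0.032, 41.35]] [-0.061  1.21   0.27   0.05   0.942 -0.076]
(-5, -3) [[0.299, 0.658, 8.794], [0.121, 0.689, 20.606], [-0.03, 0.679, 33.04], [-0.105, 0.714, 45.549]] [ 0.077 -0.76   0.438 -0.426  2.65  -0.374]
```

```bash
python3 - <<'E'
from sim import *
w=.62
q0=np.array([-.103,.0875,1.3715,0,1.684,-.103])
q=run(q0,[[0,-5,0,0,0]]*6+[[0,-3,-5,0,0]],w)
print('start',show(q))
for d in [(-5,2.5),(-5,3),(-5,3.5),(-5,4)]:
    a=q;out=[]
    for i in range(5):
        a=run(a,[[0,d[0],d[1],0,0]]*5,w); out.append(show(a)[[0,2,3]])
    print(d,np.array(out).tolist(),show(a)[4:])
a=run(q,[[0,-5,3.5,0,0]]*20,w);print(show(a))
def mv(q,x,z):
    for i in range(40):
        p=fk3(q,P);d=np.array([x,0,z])-p
        if np.linalg.norm(d)<.004:break
        d*=min(1,.04/np.linalg.norm(d)); t=toolR(q).T@d*100; q=run(q,[[0,*t,0]],w)
    return q
for tz in (.3,.45):
  b=mv(a,.4,tz); print('tilted at',tz,show(b))
  for dw in [(-1,0),(-1,.5),(-1,1),(-.3,1),(-1,-.5),(-1,-1)]:
    c=b;out=[]; n=np.array([dw[0],0,dw[1]]);n=n/np.linalg.norm(n)*.05
    for i in range(5):
        for k in range(4):
            t=toolR(c).T@n*100; c=run(c,[[0,*t,0]],w)
        out.append(show(c)[[0,2,3]])
    print(dw,np.array(out).tolist(),show(c)[4:])
E
```

```text
start [ 0.501  0.     0.502  0.081 -0.113  0.178  0.585 -0.     2.38  -0.113]
(-5, 2.5) [[0.51, 0.581, 6.752], [0.483, 0.635, 15.28], [0.44, 0.692, 24.062], [0.382, 0.749, 33.017], [0.315, 0.799, 41.891]] [-1.568 -0.249  0.27   1.545  2.41  -0.031]
(-5, 3) [[0.526, 0.575, 7.294], [0.511, 0.628, 16.558], [0.476, 0.691, 26.175], [0.421, 0.756, 36.002], [0.346, 0.817, 45.95]] [-0.993 -0.209  0.27   0.946  2.305 -0.068]
(-5, 3.5) [[0.542, 0.568, 7.857], [0.538, 0.622, 17.896], [0.51, 0.69, 28.375], [0.456, 0.764, 39.08], [0.378, 0.836, 49.885]] [-0.771 -0.186  0.27   0.726  2.209 -0.072]
(-5, 4) [[0.558, 0.561, 8.442], [0.564, 0.616, 19.293], [0.541, 0.691, 30.656], [0.487, 0.774, 42.241], [0.404, 0.856, 53.883]] [-0.672 -0.172  0.27   0.632  2.123 -0.071]
[ 4.560e-01 -0.000e+00  7.640e-01  3.908e+01 -2.730e-01 -2.900e-02
  2.700e-01  2.170e-01  2.225e+00 -8.100e-02]
tilted at 0.3 [ 0.404 -0.     0.301 33.682 -0.307 -0.76   1.849  0.17   1.488 -0.272]
(-1, 0) [[0.332, 0.349, 25.91], [0.243, 0.411, 18.653], [0.142, 0.478, 12.199], [0.005, 0.459, 8.351], [-0.148, 0.46, 8.062]] [-2.605 -0.3
[... 1325 characters left out ...]
  -0.085]
(-1, 1) [[0.292, 0.596, 37.391], [0.25, 0.738, 32.703], [0.119, 0.768, 36.117], [0.041, 0.778, 43.311], [-0.03, 0.778, 49.761]] [-3.1    0.108  0.27   3.242  2.65   0.133]
(-0.3, 1) [[0.343, 0.642, 39.08], [0.305, 0.79, 39.818], [0.322, 0.806, 43.369], [0.324, 0.828, 48.015], [0.273, 0.864, 54.939]] [-3.1   -0.201  0.27   3.161  2.252  0.043]
(-1, -0.5) [[0.335, 0.426, 31.549], [0.28, 0.41, 23.294], [0.224, 0.396, 15.212], [0.15, 0.379, 9.256], [-0.016, 0.316, 9.697]] [-2.342 -0.755  1.692  0.029  2.373 -2.335]
(-1, -1) [[0.371, 0.361, 32.023], [0.353, 0.26, 24.625], [0.328, 0.133, 18.045], [0.281, -0.019, 12.954], [0.234, -0.139, 7.486]] [-0.418 -0.585  2.55   0.075  1.065 -0.454]
```

```bash
cat > pl.py <<'E'
from sim import *
from h import robot
W=.62
def now(): return np.array(robot.get_obs()['joint_positions'])
def push(q,n,k,step=5,v=0):
    n=np.array(n,float);n=n/np.linalg.norm(n)*step; rows=[]
    for i in range(k):
        r=[0,*np.round(toolR(q).T@n,1),0]; q=run(q,[r],W); rows.append(r)
    return q,rows
def go(q,p,step=4,turn=0):
    rows=[]
    for i in range(40):
        d=(np.array(p)-fk3(q,P))*100
        if np.linalg.norm(d)<.1 and abs(turn)<.05: break
        d*=min(1,step/max(np.linalg.norm(d),1e-9)); t=np.clip(turn,-8,8); turn-=t
        r=[0,*np.round(toolR(q).T@d,1),round(float(t),1)]; q=run(q,[r],W); rows.append(r)
    return q,rows
def pr(rows): print('['+', '.join(str([float(x)if x%1 else int(x) for x in r]) for r in rows)+']',len(rows))
E
python3 - <<'E'
from pl import *
q=now(); print(show(q),fk3(q,P))
for n in [(-1,0,0),(-1,0,-.5),(-1,0,-1),(0,0,-1)]:
    c,r=push(q,n,5); print(n,show(c)); 
q1,_=go(q,(.3,0,.2)); print(show(q1))
for n in [(-1,0,0),(-1,0,-.5),(-1,0,-1)]:
    c,r=push(q1,n,6); print(n,show(c)); 
E
```

```text
[ 0.183 -0.     0.379  7.835 -0.455 -0.756  1.544  0.076  2.229 -0.401] [ 1.83435869e-01 -2.35589437e-04  3.79311257e-01]
(-1, 0, 0) [ 6.700e-02  1.000e-03  4.670e-01  1.660e-01 -9.810e-01 -7.600e-01
  1.308e+00 -4.000e-03  2.595e+00 -9.810e-01]
(-1, 0, -0.5) [ 1.240e-01  1.000e-03  3.630e-01  1.790e+00 -4.280e-01 -7.600e-01
  1.577e+00 -1.800e-02  2.354e+00 -4.360e-01]
(-1, 0, -1) [ 0.165  0.     0.278  1.565 -0.329 -0.76   1.763 -0.01   2.164 -0.331]
(0, 0, -1) [ 0.238 -0.     0.146  4.63  -0.282 -0.76   2.031  0.024  1.793 -0.272]
[ 0.3   -0.     0.2    7.835 -0.236 -0.633  1.876  0.033  1.765 -0.223]
(-1, 0, 0) [ 1.720e-01  1.000e-03  2.440e-01  2.217e+00 -3.080e-01 -7.600e-01
  1.834e+00 -1.300e-02  2.104e+00 -3.100e-01]
(-1, 0, -0.5) [ 1.970e-01  1.000e-03  7.300e-02  1.681e+00 -2.750e-01 -7.600e-01
  2.173e+00 -8.000e-03  1.757e+00 -2.730e-01]
(-1, 0, -1) [ 0.204  0.    -0.02   1.107 -0.293 -0.76   2.357  0.006  1.526 -0.289]
```

```bash
python3 - <<'E'
from pl import *
q=now()
q,r=go(q,(.3,0,.22),turn=-90); pr(r); print(show(q))
q,r=push(q,(-1,0,-.4),7,4); pr(r); print(show(q))
q,r=go(q,(.35,.1,.3),turn=-64); pr(r); print(show(q))
q,r=go(q,(.42,.2,.35)); pr(r); print(show(q),toolR(q))
E
```

```text
[[0, 3.5, 1.9, 0, -8], [0, 3.5, 1.9, 0.3, -8], [0, 3.5, 1.8, 0.5, -8], [0, 3.5, 1.7, 0.7, -8], [0, 3.4, 1.6, 1, -8], [0, 0, 0, 0, -8], [0, 0, 0, 0, -8], [0, 0, 0, 0, -8], [0, 0, 0, 0, -8], [0, 0, 0, 0, -8], [0, 0, 0, 0, -8], [0, 0, 0, 0, -2]] 12
[ 0.3   -0.     0.22   7.835 -0.234 -0.624  1.832  0.033  1.801 -1.791]
[[0, 1, 0, -3.9, 0], [0, 1, 0, -3.9, 0], [0, 1, 0, -3.9, 0], [0, 1.2, 0, -3.8, 0], [0, 1.3, 0, -3.8, 0], [0, 1.4, 0, -3.8, 0], [0, 1.5, 0, -3.7, 0]] 7
[ 1.980e-01  1.000e-03  1.350e-01  1.340e+00 -2.730e-01 -7.600e-01
  2.051e+00 -6.000e-03  1.873e+00 -1.841e+00]
[[0, -2.8, 1.6, 2.4, -8], [0, -2.7, 1.3, 2.6, -8], [0, -2.8, 0.9, 2.8, -8], [0, -2.7, 0.5, 2.9, -8], [0, -2.8, 0.1, 2.9, -8], [0, -2.8, -0.3, 2.9, -8], [0, -0.2, -0.1, 0.3, -8], [0, 0, 0, 0, -8]] 8
[ 0.35   0.1    0.3    1.34   0.118 -0.297  1.468  0.003  1.994 -2.565]
[[0, -1.6, -0.5, 3.6, 0], [0, -1.6, -0.5, 3.6, 0], [0, -1.5, -0.5, 3.7, 0], [0, -0.5, -0.2, 1.1, 0]] 4
[ 0.42   0.2    0.35   1.34   0.316 -0.051  1.159  0.008  2.056 -2.364] [[-2.33926906e-02 -8.96860075e-01  4.41695357e-01]
 [ 9.64124612e-05  4.41814233e-01  8.97106557e-01]
 [-9.99726349e-01  2.10283211e-02 -1.02487552e-02]]
```

Call:
{"fn": "carry_out", "kwargs": {"targets": [[0,3.5,1.9,0,-8],[0,3.5,1.9,0.3,-8],[0,3.5,1.8,0.5,-8],[0,3.5,1.7,0.7,-8],[0,3.4,1.6,1,-8],[0,0,0,0,-8],[0,0,0,0,-8],[0,0,0,0,-8],[0,0,0,0,-8],[0,0,0,0,-8],[0,0,0,0,-8],[0,1,0,-4,0],[0,1,0,-4,0],[0,1,0,-4,0],[0,1,0,-4,0],[0,1,0,-4,0],[0,1,0,-4,0],[0,1,0,-4,0]]}}

```text
time: 4.6
tool_pos: [0.1949, 0.0212, 0.1526]
ee_rot: [-2.726, 1.543, -2.761]
wrist_force: [0.1, -0.7, 0.0]
width: 0.0943
```

```bash
python3 o.py; python3 - <<'E'
from pl import *
q=now(); print(show(q))
q,r=go(q,(.33,.14,.3)); pr(r); print(show(q))
q,r=go(q,(.4,.2,.36),turn=-66); pr(r); print(show(q),toolR(q))
E
```

```text
4.6 q [-0.1552 -0.756   2.0145 -0.0152  1.9073 -1.6957] p [0.1949 0.0212 0.1526] w 0.09427326838925243 f [ 0.1274 -0.6658  0.0049]
tool x,y,z rows
 [[-0.0262 -0.0105 -0.9996]
 [ 0.035   0.9993 -0.0114]
 [ 0.999  -0.0353 -0.0258]] tilt 1.614854853305016
[ 0.195  0.022  0.153  1.615 -0.155 -0.756  2.014 -0.015  1.907 -1.696]
[[0, -2.6, 2.1, 2.2, 0], [0, -2.6, 2.1, 2.2, 0], [0, -2.6, 2.1, 2.2, 0], [0, -2.6, 2.1, 2.2, 0], [0, -2.7, 2.1, 2.1, 0], [0, -2.1, 1.6, 1.8, 0]] 6
[ 0.33   0.14   0.3    1.615  0.244 -0.304  1.472 -0.004  2.002 -1.293]
[[0, -2.3, 2.3, 2.4, -8], [0, -2.3, 1.9, 2.7, -8], [0, -1.6, 1.1, 2.2, -8], [0, 0, 0, 0, -8], [0, 0, 0, 0, -8], [0, 0, 0, 0, -8], [0, 0, 0, 0, -8], [0, 0, 0, 0, -8], [0, 0, 0, 0, -2]] 9
[ 4.000e-01  2.000e-01  3.600e-01  1.615e+00  3.370e-01 -7.700e-02
  1.164e+00 -1.000e-03  2.083e+00 -2.352e+00] [[-0.02616316 -0.89841862  0.43835997]
 [-0.01047111  0.43873232  0.89855679]
 [-0.99960284  0.01891897 -0.02088606]]
```

Call:
{"fn": "carry_out", "kwargs": {"targets": [[0,-2.6,2.1,2.2,0],[0,-2.6,2.1,2.2,0],[0,-2.6,2.1,2.2,0],[0,-2.6,2.1,2.2,0],[0,-2.7,2.1,2.1,0],[0,-2.1,1.6,1.8,0],[0,-2.3,2.3,2.4,-8],[0,-2.3,1.9,2.7,-8],[0,-1.6,1.1,2.2,-8],[0,0,0,0,-8],[0,0,0,0,-8],[0,0,0,0,-8],[0,0,0,0,-8],[0,0,0,0,-8],[0,0,0,0,-2],[0,0,0,0,0]]}}

```text
time: 6.2
tool_pos: [0.4, 0.1999, 0.36]
ee_rot: [2.413, 1.544, -2.753]
wrist_force: [0.5, -0.3, 0.5]
width: 0.0936
```

```bash
python3 o.py; python3 - <<'E'
from h import *
s=snap('wrist','w2'); print(proj(s,[(.5,.1945,.162),(.475,.145,.162),(.525,.244,.162)]))
E
```

```text
6.2 q [ 0.3377 -0.078   1.1633 -0.0016  2.0835 -2.3509] p [0.4    0.1999 0.36  ] w 0.09363369181491259 f [ 0.451  -0.3092  0.4563]
tool x,y,z rows
 [[-0.0252 -0.0103 -0.9996]
 [-0.8986  0.4384  0.0181]
 [ 0.4381  0.8987 -0.0204]] tilt 1.5627982792334643
[[226.87742631 242.50353522]
 [224.66573404 193.1931847 ]
 [229.04418398 288.58673948]]
```

View pics/w2.png

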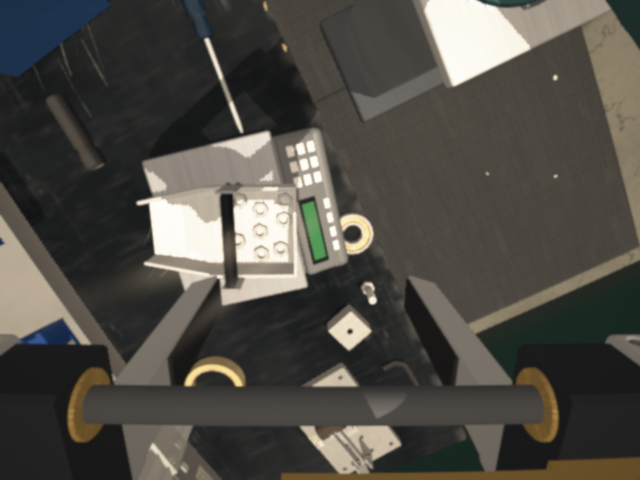

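The bar spans (227,193)–(232,286) and the nuts lie between it and the back wall. Plate corners are at (143,160), (271,131) and (307,292).

```bash
python3 - <<'E'
from pl import *
from h import *
np.set_printoptions(precision=4,suppress=True)
s=load('w2'); im=cv2.cvtColor(s['image'],cv2.COLOR_RGB2GRAY)
m=np.zeros_like(im); m[196:280,212:248]=(im[196:280,212:248]<60)
c=max(cv2.findContours(m,cv2.RETR_EXTERNAL,cv2.CHAIN_APPROX_NONE)[0],key=cv2.contourArea)
r=cv2.minAreaRect(c); print(r,cv2.boundingRect(c))
b=onz(s,[(227,191),(232,287)],.162); d=b[1]-b[0]; print('ends',b,np.linalg.norm(d[:2]),'bar az',np.degrees(np.arctan2(d[1],d[0])))
v,x0,y0=cv2.fitLine(c,cv2.DIST_L2,0,.01,.01)[[0,2,3],0][0:3] if False else (0,0,0)
print('mid',b.mean(0), 'centroid ray',onz(s,[r[0]],.158))
print('back wall',onz(s,[(298,186),(297,275)],.117),'nose',onz(s,[(140,202),(147,263)],.117))
pc=onz(s,[(143,160),(271,131),(307,292)],.072); print('plate',pc,np.linalg.norm(np.diff(pc,axis=0),axis=1), 'centre',(pc[0]+pc[2])/2)
q=now(); print('tooly az',np.degrees(np.arctan2(toolR(q)[1,1],toolR(q)[0,1])))
E
```

```text
((226.5, 215.0), (38.0, 11.0), 90.0) (221, 196, 12, 39)
ends [[0.4716 0.144  0.162 ]
 [0.521  0.2438 0.162 ]] 0.11131556103974564 bar az 63.656613361168816
mid [0.4963 0.1939 0.162 ] centroid ray [[0.4861 0.1673 0.158 ]]
back wall [[0.4037 0.1779 0.117 ]
 [0.4554 0.2787 0.117 ]] nose [[0.5837 0.1106 0.117 ]
 [0.618  0.1805 0.117 ]]
plate [[0.5717 0.064  0.072 ]
 [0.4066 0.1051 0.072 ]
 [0.4627 0.3226 0.072 ]] [0.1702 0.2247] centre [0.5172 0.1933 0.072 ]
tooly az 153.95389976699144
```

```bash
python3 - <<'E'
from pl import *
q=now()
q,r=go(q,(.4963,.1939,.25)); pr(r); print(show(q))
q,r=go(q,(.4963,.1939,.130),step=3); pr(r); print(show(q))
E
```

```text
[[0, 2.9, -2.5, 1.1, 0], [0, 3, -2.5, 1, 0], [0, 3, -2.5, 1.1, 0], [0, 1.9, -1.6, 0.7, 0]] 4
[ 0.496  0.194  0.25   1.559  0.268  0.069  1.237 -0.003  1.862 -2.42 ]
[[0, 3, -0.1, 0, 0], [0, 3, 0, 0.1, 0], [0, 3, -0.1, 0, 0], [0, 3, 0, 0.1, 0]] 4
[ 0.496  0.194  0.13   1.559  0.268  0.082  1.46  -0.003  1.627 -2.419]
```

Call:
{"fn": "carry_out", "kwargs": {"targets": [[0,2.9,-2.5,1.1,0],[0,3,-2.5,1,0],[0,3,-2.5,1.1,0],[0,1.9,-1.6,0.7,0],[0,3,-0.1,0,0],[0,3,0,0.1,0],[0,3,-0.1,0,0],[0,2,0,0.1,0],[0,1,0,0,0],[0,0,0,0,0],[1,0,0,0,0],[1,0,0,0,0],[1,0,0,0,0],[1,0,0,0,0],[1,0,0,0,0],[1,0,0,0,0],[1,0,0,0,0],[1,0,0,0,0],[1,0,0,0,0],[1,0,0,0,0]]}}

```text
time: 8.25
tool_pos: [0.496, 0.1929, 0.1297]
ee_rot: [2.406, 1.544, -2.76]
wrist_force: [0.4, -0.2, -0.6]
width: 0.0175
```

```bash
python3 o.py
```

```text
8.25 q [ 0.2666  0.0827  1.4587 -0.0031  1.627  -2.4208] p [0.496  0.1929 0.1297] w 0.01748359416690515 f [ 0.353  -0.2022 -0.5558]
tool x,y,z rows
 [[-0.025  -0.01   -0.9996]
 [-0.8983  0.439   0.0181]
 [ 0.4386  0.8985 -0.02  ]] tilt 1.544956943171494
```

Call:
{"fn": "carry_out", "kwargs": {"targets": [[1,0,0,0,0],[1,0,0,0,0],[1,-0.5,0,0,0],[1,-1,0,0,0],[1,-1.5,0,0,0],[1,-2,0,0,0],[1,-2,0,0,0],[1,-2,0,0,0],[1,-1.5,0,0,0],[1,-0.5,0,0,0],[1,0,0,0,0]]}}

```text
time: 9.35
tool_pos: [0.4995, 0.1942, 0.2416]
ee_rot: [2.423, 1.547, -2.744]
wrist_force: [0.4, 0.2, -0.4]
width: 0.0005
```

```bash
python3 o.py; cat >> pl.py <<'E'
def tiltpush(q,az,k,a=-5,b=3.5,step=4.5):
    rows=[]; e=np.array([np.cos(az),np.sin(az),0])
    for i in range(k):
        M=toolR(q); u=M[:,0]; s=np.cross(np.array([0,0,1]),e); t=np.cross(s,-u); t/=np.linalg.norm(t)
        n=u*a+t*b; n=n/np.linalg.norm(n)*step
        r=[1,*np.round(M.T@n,1),0]; q=run(q,[r],W); rows.append(r)
    return q,rows
E
python3 - <<'E'
from pl import *
q=now()
q,r=go(q,(.46,.08,.45),step=3,turn=40); pr(r); print(show(q))
for b in (2.5,3,3.5):
  q1,r=tiltpush(q,.12,26,b=b,step=4.5); print(b);pr(r); print(show(q1),toolR(q1)[:,0])
  for tgt in [(.52,.0,.45),(.52,-.2,.32)]:
    q2,_=go(q1,tgt);print(show(q2))
E
```

```text
9.35 q [ 0.2672  0.0732  1.2485 -0.0032  1.8433 -2.4209] p [0.4995 0.1942 0.2416] w 0.0004936874645021725 f [ 0.4091  0.1599 -0.3502]
tool x,y,z rows
 [[-0.0218 -0.0091 -0.9997]
 [-0.8984  0.4389  0.0155]
 [ 0.4387  0.8985 -0.0178]] tilt 1.351819989058542
[[0, -2.6, -0.1, -1.5, 8], [0, -2.6, -0.4, -1.5, 8], [0, -2.6, -0.6, -1.5, 8], [0, -2.6, -0.8, -1.4, 8], [0, -2.6, -0.9, -1.3, 8], [0, -2.6, -1.1, -1.1, 0], [0, -2.6, -1.1, -1.1, 0], [0, -2.4, -1.1, -1.1, 0]] 8
[ 0.46   0.08   0.45   1.352  0.056  0.04   0.857 -0.01   2.266 -1.94 ]
2.5
[[1, -4, -0.6, 1.9, 0], [1, -4, -0.6, 1.9, 0], [1, -4, -0.6, 1.9, 0], [1, -4, -0.6, 1.9, 0], [1, -4, -0.6, 1.9, 0], [1, -4, -0.6, 1.9, 0], [1, -4, -0.6, 1.9, 0], [1, -4, -0.6, 1.9, 0], [1, -4, -0.6, 1.9, 0], [1, -4, -0.6, 1.9, 0], [1, -4, -0.6, 1.9, 0], [1, -4, -0.6, 1.9, 0], [1, -4, -0.6, 1.9, 0], [1, -4, -0.6, 1.9, 0], [1, -4, -0.6, 1.9, 0], [1, -4, -0.6, 1.9, 0], [1, -4, -0.6, 1.9, 0], [1, -4, -0.6, 1.9, 0], [1, -4, -0.6, 1.9, 0], [1, -4, -0.6, 1.9, 0], [1, -4, -0.6, 1.9, 0], [1, -4, -0.6, 1.9, 0], [1, -4, -0.6, 1.9, 0], [1, -4, -0.6, 1.9, 0], [1, 
[... 1471 characters left out ...]
.7, -0.8, 2.5, 0], [1, -3.7, -0.8, 2.5, 0], [1, -3.7, -0.8, 2.5, 0], [1, -3.7, -0.8, 2.5, 0], [1, -3.7, -0.8, 2.5, 0], [1, -3.7, -0.8, 2.5, 0], [1, -3.7, -0.8, 2.5, 0], [1, -3.7, -0.8, 2.5, 0], [1, -3.7, -0.8, 2.5, 0], [1, -3.7, -0.8, 2.5, 0], [1, -3.7, -0.8, 2.5, 0], [1, -3.7, -0.8, 2.5, 0], [1, -3.7, -0.8, 2.5, 0], [1, -3.7, -0.8, 2.5, 0], [1, -3.7, -0.8, 2.5, 0], [1, -3.7, -0.8, 2.5, 0], [1, -3.7, -0.8, 2.5, 0], [1, -3.7, -0.8, 2.5, 0]] 26
[ 0.481  0.062  0.729 34.142 -0.087  0.036  0.27   0.156  2.245 -1.942] [ 0.55643281  0.07338237 -0.82764579]
[ 0.52  -0.     0.45  34.142 -0.28  -0.384  1.355  0.227  1.614 -2.196]
[ 0.521 -0.199  0.32  31.243 -0.719 -0.295  1.537  0.36   1.485 -2.57 ]
```

The gripper closed to zero, so the bar isn't held. I'm looking again.

```bash
python3 - <<'E'
from h import *
a=snap('wrist','w3'); b=snap('side','s3')
A=a['image'][0:400,60:580]; B=b['image'][220:400,180:380]
A=cv2.resize(A,(520,400)); B=cv2.resize(B,(280,252),interpolation=cv2.INTER_CUBIC)
c=np.zeros((400,800,3),np.uint8); c[:,:520]=A; c[:252,520:]=B
cv2.imwrite('pics/c3.png',cv2.cvtColor(c,cv2.COLOR_RGB2BGR))
E
```

```text
(no output)
```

View pics/c3.png

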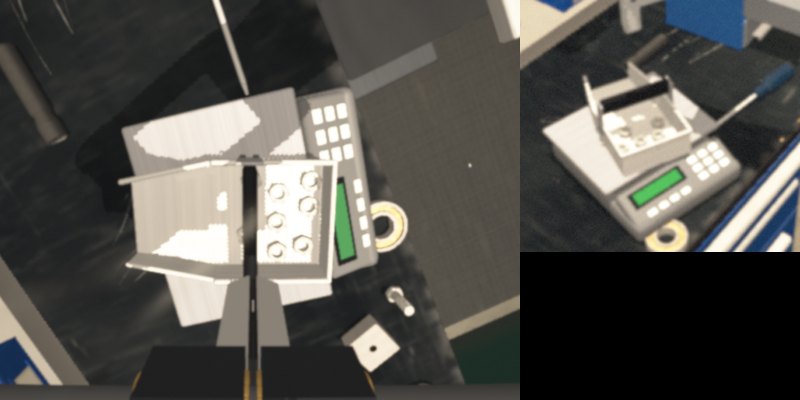

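```bash
python3 - <<'E'
from h import *
np.set_printoptions(precision=4,suppress=True)
a=load('w3');b=load('w2'); o=robot.get_obs()
print('tcp px',proj(a,[o['tool_pos']]),'bar pred',proj(a,[(.4716,.144,.162),(.521,.2438,.162),(.4963,.1939,.162)]))
g=cv2.cvtColor(a['image'],cv2.COLOR_RGB2GRAY); print(g[200,295:326],g[175,295:326],g[240,295:326])
col=g[140:200,310]; print(col)
for p,q in [((227,191),(310,157))]: print(tri(b,p,a,q))
print(onz(a,[(310,157),(310,275)],.162), np.array(a['pose'])[:3,3])
E
```

```text
tcp px [[313.5625 267.1344]] bar pred [[314.8839 161.7771]
 [313.9105 297.6807]
 [314.376  232.9805]]
[202 204 204 203 201 198 177 126  69  38  33  34  36  36  36  36  36  36
  37  37  44  77 133 182 202 204 203 203 208 228 248] [207 208 207 205 203 196 171 117  58  31  28  30  31  30  31  31  30  29
  26  26  31  60 106 145 172 194 203 204 204 206 219] [207 207 202 189 182 180 168 137 102  81  73  69  66  62  58  54  51  48
  45  42  54 118 215 252 254 255 254 254 254 254 254]
[158 158 158 158 159 158 158 159 158 158 158 158 157 157 156 155 146 127
 110 105 107 119 139 148 134  99  59  33  27  27  30  29  29  29  29  31
  30  30  30  31  29  29  30  29  30  30  30  31  30  30  30  30  29  31
  31  31  32  33  34  35]
(array([0.4737, 0.142 , 0.1525]), np.float64(0.004686117449558039))
[[0.4734 0.1392 0.162 ]
 [0.5151 0.2243 0.162 ]] [0.4684 0.1229 0.4553]
```

```bash
python3 - <<'E'
from h import *
np.set_printoptions(precision=4,suppress=True)
a=load('w3')
# bar centre line at rows 170..225
g=cv2.cvtColor(a['image'],cv2.COLOR_RGB2GRAY); L=[]
for v in range(172,226,6):
    x=np.where(g[v,295:326]<100)[0]+295; L.append((x.mean(),v))
p=onz(a,L,.162); print(p[[0,-1]]); d=p[-1]-p[0]; n=np.array([d[1],-d[0]])/np.hypot(*d[:2]); print('nose dir az',np.degrees(np.arctan2(n[1],n[0])),'offset to bar from (.4995,.1942) along nose',n@(p[:,:2].mean(0)-[.4995,.1942]))
print('back',onz(a,[(395,165),(388,277)],.117))
E
```

```text
[[0.4786 0.1491 0.162 ]
 [0.4976 0.1815 0.162 ]]
nose dir az -30.33196948503917 offset to bar from (.4995,.1942) along nose 0.003801481221852145
back [[0.41   0.1806 0.117 ]
 [0.4567 0.2746 0.117 ]]
```

Call:
{"fn": "carry_out", "kwargs": {"targets": [[0,0,0,0,0],[0,0,0,0,0],[0,0,0,0,0],[0,0,0,0,0],[0,0,0,0,0],[0,0,0,0,0],[0,0,0,0,0],[0,0,0,0,0]]}}

```text
time: 10.25
tool_pos: [0.4988, 0.194, 0.2398]
ee_rot: [2.408, 1.544, -2.759]
wrist_force: [-0.0, -0.4, 0.1]
width: 0.0607
```

Call:
{"fn": "carry_out", "kwargs": {"targets": [[0,2,-0.1,0,0],[0,3,-0.1,0,0],[0,3,-0.1,0,0],[0,2,0,0,0],[0,1.2,0,0,0],[0,0,0,0,0],[1,0,0,0,0],[1,0,0,0,0],[1,0,0,0,0],[1,0,0,0,0],[1,0,0,0,0],[1,0,0,0,0],[1,0,0,0,0],[1,0,0,0,0],[1,0,0,0,0],[1,0,0,0,0],[1,0,0,0,0],[1,0,0,0,0]]}}

```text
time: 12.05
tool_pos: [0.4995, 0.1916, 0.1285]
ee_rot: [2.434, 1.546, -2.733]
wrist_force: [1.6, -0.1, 1.4]
width: 0.0024
```

Call:
{"fn": "carry_out", "kwargs": {"targets": [[1,0,0,0,0],[1,0,0,0,0],[1,0,0,0,0]]}}

```text
time: 12.35
tool_pos: [0.4993, 0.1916, 0.1285]
ee_rot: [2.424, 1.546, -2.743]
wrist_force: [1.3, -0.6, 4.2]
width: 0.0002
```

```bash
python3 o.py
```

```text
12.35 q [ 0.2628  0.0873  1.4562 -0.0034  1.623  -2.4245] p [0.4993 0.1916 0.1285] w 0.00016916106842989156 f [ 1.2909 -0.6349  4.2387]
tool x,y,z rows
 [[-0.0231 -0.0097 -0.9997]
 [-0.8983  0.439   0.0165]
 [ 0.4387  0.8984 -0.0189]] tilt 1.4384616144882298
```

```bash
python3 - <<'E'
from h import *
a=snap('wrist','w4'); b=snap('side','s4'); c=snap('scene','c4')
B=cv2.resize(b['image'][230:370,190:360],(486,400),interpolation=cv2.INTER_CUBIC); C=cv2.resize(c['image'][160:260,205:305],(300,300),interpolation=cv2.INTER_CUBIC)
m=np.zeros((400,790,3),np.uint8); m[:,:486]=B; m[:300,488:788]=C
cv2.imwrite('pics/c4.png',cv2.cvtColor(m,cv2.COLOR_RGB2BGR))
print(proj(b,[robot.get_obs()['tool_pos']]),proj(c,[robot.get_obs()['tool_pos']]))
E
```

```text
[[263.60479557 295.07517018]] [[258.77404425 201.33801723]]
```

View pics/c4.png

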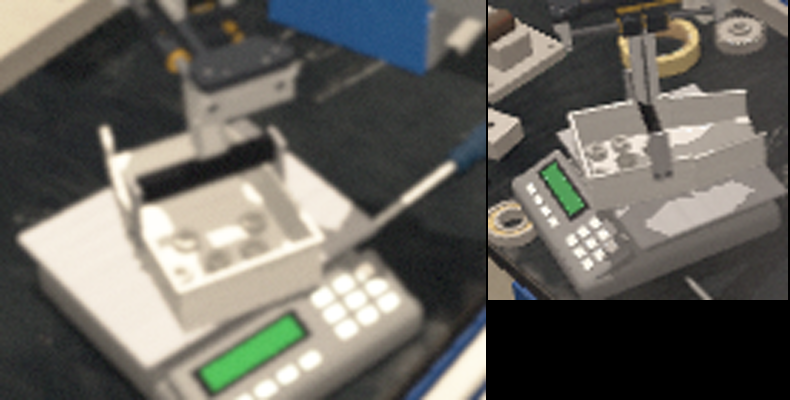

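```bash
python3 - <<'E'
from h import *
a=load('w4'); o=robot.get_obs()['tool_pos']
cv2.imwrite('pics/w4c.png',cv2.resize(cv2.cvtColor(a['image'][100:400,140:500],cv2.COLOR_RGB2BGR),(720,600),interpolation=cv2.INTER_CUBIC))
print('tcp in crop',(proj(a,[o])-[140,100])*2)
E
```

```text
tcp in crop [[344.96177801 338.62659716]]
```

View pics/w4c.png

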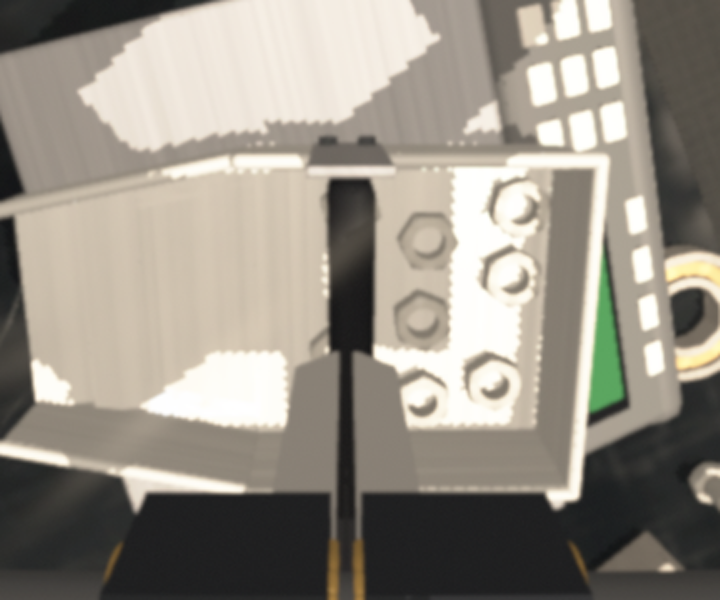

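```bash
python3 - <<'E'
from h import *
np.set_printoptions(precision=4,suppress=True)
a,b,c=load('w4'),load('s4'),load('c4')
sd=lambda x,y:(190+x/2.857,230+y/2.857); sc=lambda x,y:(205+(x-488)/3,160+y/3)
print('tip',tri(c,sc(650,105),b,sd(206,157)))
print('bar centre',tri(c,sc(652,118),b,sd(208,170)))
print('nominal bar proj side,scene',(proj(b,[(.4997,.192,.149)])-[190,230])*2.857,(proj(c,[(.4997,.192,.149)])-[205,160])*3+[488,0])
o=robot.get_obs(); p=o['tool_pos']; print((proj(a,[p,p+[0,0,.034]])-[140,100])*2)
# wall/post tri: left post top in side (105,130)? scale ref: plate corner
print('plate R corner side->z', onz(b,[sd(350,258)],.072), onz(b,[sd(20,240)],.072))
print('scoop back-bottom corner side', onz(b,[sd(185,330)],.072), 'back top', onz(b,[sd(325,235),sd(175,292)],.117))
E
```

```text
tip (array([0.5026, 0.19  , 0.1537]), np.float64(0.0016228356251862012))
bar centre (array([0.5025, 0.188 , 0.1385]), np.float64(0.003319687086466451))
nominal bar proj side,scene [[208.2757 165.6122]] [[647.4773 108.2774]]
[[344.9618 338.6266]
 [347.1671 384.2878]]
plate R corner side->z [[0.4036 0.1454 0.072 ]] [[0.6186 0.2793 0.072 ]]
scoop back-bottom corner side [[0.4574 0.2743 0.072 ]] back top [[0.4064 0.1732 0.117 ]
 [0.4577 0.2809 0.117 ]]
```

```bash
python3 - <<'E'
from h import *
np.set_printoptions(precision=4,suppress=True)
S,D=load('scene0'),load('side0')
a=lambda x,y:(x*.3+200-.35,y*.3+170-.35); b=lambda x,y:(x*.4+190-.3,y*.4+150-.3)
print(tri(S,a(417,90),D,b(224,152)),tri(S,a(332,138),D,b(320,188)))
E
```

```text
(array([0.606 , 0.0001, 0.1961]), np.float64(0.002892872318836257)) (array([ 0.4993, -0.0033,  0.2013]), np.float64(0.0033544299429584374))
```

Call:
{"fn": "carry_out", "kwargs": {"targets": [[1,-1,0,0,0],[1,0,0,0,0]]}}

```text
time: 12.7
tool_pos: [0.4988, 0.192, 0.1384]
ee_rot: [2.387, 1.544, -2.78]
wrist_force: [-0.5, -0.8, 0.3]
width: 0.0006
```

Call:
{"fn": "carry_out", "kwargs": {"targets": [[1,-1,0,0,0],[1,0,0,0,0]]}}

```text
time: 12.9
tool_pos: [0.4996, 0.1921, 0.1489]
ee_rot: [2.405, 1.545, -2.761]
wrist_force: [0.3, -0.1, -0.0]
width: 0.0007
```

The camera puts the fingertips about 26–33 mm above the reported TCP, both at the start and now. Contact with the bar top at a reported z of 0.1285 agrees. So I'll grasp about 32 mm lower.

Call:
{"fn": "carry_out", "kwargs": {"targets": [[0,0,0,0,0],[0,0,0,0,0],[0,0,0,0,0],[0,0,0,0,0],[0,0,0,0,0],[0,0,0,0,0],[0,0,0,0,0],[0,0,0,0,0],[0,1,0,0,0],[0,2,0,0,0],[0,1.5,0,0,0],[0,0.6,0,0,0],[0,0,0,0,0]]}}

```text
time: 14.2
tool_pos: [0.4969, 0.191, 0.095]
ee_rot: [2.394, 1.541, -2.773]
wrist_force: [0.4, -0.2, 0.4]
width: 0.0937
```

Call:
{"fn": "carry_out", "kwargs": {"targets": [[1,0,0,0,0],[1,0,0,0,0],[1,0,0,0,0],[1,0,0,0,0],[1,0,0,0,0],[1,0,0,0,0],[1,0,0,0,0],[1,0,0,0,0],[1,0,0,0,0],[1,0,0,0,0],[1,0,0,0,0]]}}

```text
time: 15.3
tool_pos: [0.4978, 0.1913, 0.0968]
ee_rot: [2.402, 1.544, -2.764]
wrist_force: [-2.2, 0.5, 0.2]
width: 0.0124
```

Call:
{"fn": "carry_out", "kwargs": {"targets": [[1,0,0,0,0],[1,0,0,0,0],[1,0,0,0,0]]}}

```text
time: 15.6
tool_pos: [0.4979, 0.1913, 0.0968]
ee_rot: [2.409, 1.544, -2.758]
wrist_force: [-2.2, 0.7, 0.5]
width: 0.0118
```

Gripped: width 11.8 mm, matching the 12 mm bar. I'll lift and check.

Call:
{"fn": "carry_out", "kwargs": {"targets": [[1,-0.5,0,0,0],[1,-1,0,0,0],[1,-1.5,0,0,0],[1,-2,0,0,0],[1,-2,0,0,0],[1,-1,0,0,0],[1,0,0,0,0]]}}

```text
time: 16.3
tool_pos: [0.5013, 0.1924, 0.1793]
ee_rot: [2.431, 1.549, -2.736]
wrist_force: [-0.1, 0.7, -6.3]
width: 0.0118
```

```bash
python3 o.py; python3 - <<'E'
from pl import *
q=now()
q,r=go(q,(.46,.08,.47),step=3.5,turn=45); pr(r); print(show(q))
for b,n in ((3.5,20),(4,20),(4.5,20)):
  q1,r=tiltpush(q,.12,n,b=b,step=5); print(b,r[0]);print(show(q1),toolR(q1)[:,0])
  q2,_=go(q1,(.52,0,.42));print(show(q2)); q2,_=go(q2,(.54,-.16,.36),turn=25);print(show(q2)); q2,_=go(q2,(.54,-.20,.26),turn=77);print(show(q2))
E
```

```text
16.3 q [ 0.2632  0.0758  1.3681 -0.0032  1.7197 -2.4245] p [0.5013 0.1924 0.1793] w 0.01175045053361478 f [-0.1012  0.7216 -6.308 ]
tool x,y,z rows
 [[-0.0203 -0.0087 -0.9998]
 [-0.8984  0.4389  0.0144]
 [ 0.4387  0.8985 -0.0168]] tilt 1.2677941973712865
[[0, -3.2, -0.1, -1.4, 8], [0, -3.2, -0.3, -1.4, 8], [0, -3.2, -0.5, -1.3, 8], [0, -3.2, -0.6, -1.2, 8], [0, -3.2, -0.8, -1.1, 8], [0, -3.2, -1, -1, 5], [0, -3.2, -1, -0.9, 0], [0, -3.2, -1, -1, 0], [0, -3.2, -1.1, -0.9, 0]] 9
[ 0.46   0.08   0.47   1.268  0.055  0.065  0.787 -0.01   2.31  -1.853]
3.5 [1, np.float64(-4.1), np.float64(-0.6), np.float64(2.8), 0]
[ 0.499  0.071  0.692 28.301 -0.036  0.095  0.27   0.108  2.286 -1.848] [ 0.46967013  0.06470172 -0.88046786]
[ 0.52   0.     0.42  28.301 -0.242 -0.325  1.337  0.177  1.664 -2.086]
[ 0.54  -0.16   0.36  28.301 -0.617 -0.223  1.383  0.331  1.606 -2.009]
[ 0.54  -0.2    0.26  28.301 -0.695 -0.204  1.565  0.361  1.442 -0.802]
4 [1, np.float64(-3.9), np.float64(-0.7), np.float64(3.1), 0]
[ 5.4200e-01  7.2000e-02  6.8100e-01  2.9349e+01 -2.9000e-02  1.3900e-01
  2.7000e-01  9.8000e-02  2.2240e+00 -1.8510e+00] [ 0.48594521  0.06395115 -0.87164643]
[ 0.52  -0.     0.42  29.349 -0.247 -0.34   1.354  0.182  1.645 -2.092]
[ 0.54  -0.16   0.359 29.349 -0.627 -0.238  1.402  0.344  1.589 -2.019]
[ 0.54  -0.2    0.26  29.349 -0.704 -0.218  1.582  0.376  1.427 -0.815]
4.5 [1, np.float64(-3.7), np.float64(-0.7), np.float64(3.3), 0]
[ 5.7500e-01  8.1000e-02  6.6800e-01  2.9715e+01 -6.0000e-03  1.7600e-01
  2.7000e-01  8.6000e-02  2.1800e+00 -1.8410e+00] [ 0.49108162  0.06743668 -0.86849936]
[ 0.52   0.     0.42  29.715 -0.252 -0.346  1.36   0.189  1.64  -2.094]
[ 0.54  -0.159  0.36  29.715 -0.632 -0.242  1.407  0.352  1.587 -2.023]
[ 0.54  -0.2    0.26  29.715 -0.71  -0.22   1.586  0.385  1.425 -0.821]
```

Call:
{"fn": "carry_out", "kwargs": {"targets": [[1,-1.5,0,-0.5,3],[1,-3,-0.2,-1.2,8],[1,-3.2,-0.5,-1.4,8],[1,-3.2,-0.6,-1.3,8],[1,-3.2,-0.8,-1.1,8],[1,-3.2,-0.9,-1,7],[1,-3.2,-1,-1,3],[1,-3.2,-1,-1,0],[1,-3.2,-1,-0.9,0],[1,-4,-0.7,2,0],[1,-4,-0.7,3,0],[1,-4,-0.7,3,0],[1,-4,-0.7,3,0],[1,-4,-0.7,3,0],[1,-4,-0.7,3,0],[1,-4,-0.7,3,0],[1,-4,-0.7,3,0],[1,-4,-0.7,3,0],[1,-4,-0.7,3,0],[1,-4,-0.7,3,0]]}}

```text
time: 18.3
tool_pos: [0.56, 0.0835, 0.5713]
ee_rot: [-0.209, 1.37, 0.123]
wrist_force: [0.3, 0.0, -6.2]
width: 0.0117
```

```bash
python3 o.py; python3 - <<'E'
from pl import *
q=now()
q1,r=tiltpush(q,.12,14,b=3.5,step=5); print(r[0],r[-1]);print(show(q1),toolR(q1)[:,0])
E
```

```text
18.3 q [ 0.0361  0.2971  0.2738  0.0249  2.3705 -1.8469] p [0.56   0.0835 0.5713] w 0.01165368411922757 f [ 0.3157  0.0002 -6.2115]
tool x,y,z rows
 [[ 0.198   0.0245 -0.9799]
 [-0.3215  0.946  -0.0413]
 [ 0.926   0.3232  0.1951]] tilt 11.505668016691676
[1, np.float64(-4.1), np.float64(-0.6), np.float64(2.8), 0] [1, np.float64(-4.1), np.float64(-0.6), np.float64(2.8), 0]
[ 4.8300e-01  6.6000e-02  7.3700e-01  3.5614e+01 -8.2000e-02  2.9000e-02
  2.7000e-01  1.5800e-01  2.2260e+00 -1.8480e+00] [ 0.57706657  0.0780351  -0.81296046]
```

Call:
{"fn": "carry_out", "kwargs": {"targets": [[1,-4,-0.6,2.9,0],[1,-4,-0.6,2.9,0],[1,-4,-0.6,2.9,0],[1,-4,-0.6,2.9,0],[1,-4,-0.6,2.9,0],[1,-4,-0.6,2.9,0],[1,-4,-0.6,2.9,0],[1,-4,-0.6,2.9,0],[1,-4,-0.6,2.9,0],[1,-4,-0.6,2.9,0],[1,-4,-0.6,2.9,0],[1,-4,-0.6,2.9,0],[1,-4,-0.6,2.9,0],[1,-4,-0.6,2.9,0]]}}

```text
time: 19.7
tool_pos: [0.5066, 0.0711, 0.7224]
ee_rot: [-0.197, 0.968, 0.135]
wrist_force: [-0.2, 0.2, -6.1]
width: 0.0118
```

```bash
python3 o.py; python3 - <<'E'
from pl import *
q=now()
for n in (5,7,9):
  q1,r=tiltpush(q,.12,n,b=4,step=5); print(n,r[0],r[-1]);print(show(q1),toolR(q1)[:,0])
  q2,_=go(q1,(.52,0,.45));print(show(q2)); q2,_=go(q2,(.54,-.16,.36),turn=25);print(show(q2)); q2,_=go(q2,(.54,-.20,.26),turn=77);print(show(q2))
E
```

```text
19.7 q [-0.0514  0.0622  0.2747  0.1311  2.2061 -1.8441] p [0.5066 0.0711 0.7224] w 0.011756829844541168 f [-0.1639  0.2187 -6.0808]
tool x,y,z rows
 [[ 0.5616  0.0765 -0.8238]
 [-0.2921  0.9499 -0.111 ]
 [ 0.7741  0.303   0.5558]] tilt 34.528375974068126
5 [1, np.float64(-3.9), np.float64(-0.7), np.float64(3.1), 0] [1, np.float64(-3.9), np.float64(-0.6), np.float64(3.1), 0]
[ 4.6300e-01  6.5000e-02  7.8700e-01  4.3592e+01 -1.4300e-01 -4.1000e-02
  2.7000e-01  2.3000e-01  2.1590e+00 -1.8420e+00] [ 0.68316032  0.09344782 -0.72426479]
[ 0.52   0.     0.45  43.592 -0.362 -0.52   1.52   0.338  1.452 -2.184]
[ 0.54  -0.16   0.36  43.592 -0.787 -0.393  1.628  0.59   1.416 -2.197]
[ 0.539 -0.2    0.26  43.592 -0.867 -0.342  1.789  0.65   1.289 -1.044]
7 [1, np.float64(-3.9), np.float64(-0.7), np.float64(3.1), 0] [1, np.float64(-3.9), np.float64(-0.6), np.float64(3.1), 0]
[ 0.44   0.062  0.812 47.238 -0.216 -0.088  0.27   0.306  2.145 -1.842] [ 0.72738932  0.09966349 -0.67894916]
[ 0.52  -0.     0.45  47.238 -0.4   -0.57   1.582  0.391  1.395 -2.223]
[ 0.54  -0.16   0.36  47.238 -0.829 -0.427  1.683  0.662  1.382 -2.251]
[ 0.54  -0.2    0.26  47.238 -0.906 -0.365  1.839  0.728  1.263 -1.111]
9 [1, np.float64(-3.9), np.float64(-0.7), np.float64(3.1), 0] [1, np.float64(-3.9), np.float64(-0.6), np.float64(3.1), 0]
[ 0.414  0.059  0.837 50.888 -0.351 -0.138  0.27   0.445  2.136 -1.84 ] [ 0.76870621  0.10549351 -0.6308422 ]
[ 0.52  -0.     0.45  50.888 -0.437 -0.619  1.645  0.447  1.338 -2.264]
[ 0.54  -0.16   0.36  50.888 -0.874 -0.458  1.74   0.738  1.353 -2.312]
[ 0.54  -0.2    0.26  50.888 -0.948 -0.386  1.89   0.81   1.245 -1.184]
```

Call:
{"fn": "carry_out", "kwargs": {"targets": [[1,-4,-0.6,3,0],[1,-4,-0.6,3,0],[1,-4,-0.6,3,0],[1,-4,-0.6,3,0],[1,-4,-0.6,3,0],[1,-4,-0.6,3,0],[1,-4,-0.6,3,0]]}}

```text
time: 20.4
tool_pos: [0.4361, 0.0612, 0.8083]
ee_rot: [-0.197, 0.758, 0.136]
wrist_force: [0.4, -1.4, -6.7]
width: 0.0119
```

```bash
python3 o.py; cat >> pl.py <<'E'
def lip(q): M=toolR(q); return fk3(q,P)+.014*M[:,0]-.115*M[:,1]
def golip(q,p,step=4,turn=0,tstep=8):
    rows=[]
    for i in range(60):
        M=toolR(q); t=float(np.clip(turn,-tstep,tstep)); M2=M@R.from_euler('x',t,degrees=True).as_matrix()
        d=(np.array(p)-lip(q))*100; nd=np.linalg.norm(d)
        if nd<.2 and abs(turn)<.05: break
        d*=min(1,step/max(nd,1e-9)); turn-=t
        # keep lip path: compensate rotation of lip about TCP
        comp=(-.115*M[:,1]+.115*M2[:,1])*100
        r=[1,*np.round(M.T@(d+comp),1),round(t,1)]; q=run(q,[r],W); rows.append(r)
    return q,rows
def ndown(q): M=toolR(q); return np.degrees(np.arcsin(M[2,1]))
E
python3 - <<'E'
from pl import *
from h import *
np.set_printoptions(precision=3,suppress=True)
S=load('scene0');a=lambda *p:[(x*.3+200-.35,y*.3+170-.35) for x,y in p]
print('left wall top',onz(S,a((385,335),(480,265)),.134),'divider top',onz(S,a((592,328),(512,408)),.134))
q=now(); M=toolR(q); print('lip',lip(q),'nose az',np.degrees(np.arctan2(-M[1,1],-M[0,1])),'nosedown',ndown(q))
u=M[:,0]; v=np.array([0,0,1])-u*u[2]; v/=np.linalg.norm(v); ang=np.degrees(np.arctan2(np.cross(M[:,1],v)@u,M[:,1]@v)); print('turn needed',ang)
q,r=go(q,(.52,0,.5)); pr(r); print(show(q))
q,r=go(q,(.545,-.08,.42)); pr(r); print(show(q),lip(q),ndown(q))
q,r=golip(q,(.485,-.20,.25),turn=0); pr(r); print(show(q),lip(q),ndown(q))
q,r=golip(q,(.485,-.205,.17),turn=35); pr(r); print(show(q),lip(q),ndown(q))
q,r=golip(q,(.485,-.21,.165),turn=ang-35,tstep=8.5); pr(r); print(show(q),lip(q),ndown(q))
E
```

```text
20.4 q [-0.2137 -0.0896  0.2746  0.3025  2.1532 -1.8433] p [0.4361 0.0612 0.8083] w 0.011875620764646806 f [ 0.4191 -1.4152 -6.6725]
tool x,y,z rows
 [[ 0.7197  0.0984 -0.6873]
 [-0.2661  0.9534 -0.1422]
 [ 0.6413  0.2852  0.7124]] tilt 46.585534521601694
left wall top [[ 0.417 -0.156  0.134]
 [ 0.53  -0.153  0.134]] divider top [[ 0.542 -0.269  0.134]
 [ 0.433 -0.282  0.134]]
lip [ 0.478 -0.046  0.815] nose az -74.40592000173952 nosedown -8.172450216691997
turn needed 101.2853199828781
[[0, 3.3, -0.5, -2.3, 0], [0, 3.3, -0.5, -2.3, 0], [0, 3.3, -0.4, -2.3, 0], [0, 3.3, -0.5, -2.3, 0], [0, 3.3, -0.4, -2.3, 0], [0, 3.3, -0.5, -2.3, 0], [0, 3.3, -0.4, -2.3, 0], [0, 3.3, -0.5, -2.2, 0], [0, 0.1, 0, -0.1, 0]] 9
[ 0.52   0.     0.5   46.586 -0.39  -0.516  1.44   0.375  1.484 -2.182]
[[0, 2.2, -2.5, -2.2, 0], [0, 2.3, -2.4, -2.2, 0], [0, 2, -2.3, -2, 0]] 3
[ 0.545 -0.08   0.42  46.586 -0.614 -0.478  1.587  0.527  1.4   -2.436] [ 0.586 -0.189  0.427] -8.172449779723696
[[1, 0.9, 0.8, -3.8, 0], [1, 1, 0.8, -3.8, 0], [1, 0.9, 0.8, -3.8, 0], [1, 0.9, 0.4, -3.9, 0], [1, 0.7, -0.3, -3.9, 0], [1, 0.1, -1.3, -2.8, 0], [1, -0.2, -1.1, -1, 0], [1, -0.1, -0.6, -0.6, 0], [1, 0, -0.4, -0.3, 0], [1, -0.1, -0.2, -0.2, 0]] 10
[ 0.454 -0.087  0.244 43.565 -0.748 -0.75   2.043  0.528  1.295 -2.57 ] [ 0.485 -0.199  0.251] -8.614218393382751
[[1, 2.9, 0.2, -1.2, 8], [1, 2.9, -0.2, -1.2, 8], [1, 0, -0.1, 1.6, 8], [1, 0, -0.1, 1.6, 8], [1, 0, 0, 0.6, 3]] 5
[ 0.504 -0.098  0.211 43.565 -0.642 -0.606  2.044  0.499  1.118 -1.938] [ 0.485 -0.204  0.17 ] 15.257462337584823
[[1, 0.4, -0.8, 1.6, 8.5], [1, 0, -0.1, 1.7, 8.5], [1, 0, -0.1, 1.7, 8.5], [1, 0, -0.2, 1.7, 8.5], [1, 0, -0.1, 1.7, 8.5], [1, 0, -0.1, 1.7, 8.5], [1, 0, -0.1, 1.7, 8.5], [1, 0, -0.1, 1.3, 6.8]] 8
[ 0.559 -0.205  0.254 43.565 -0.788 -0.343  1.8    0.578  1.176 -0.928] [ 0.485 -0.209  0.165] 43.55236869909667
```

```bash
python3 - <<'E'
from pl import *
np.set_printoptions(precision=3,suppress=True)
q=now()
q,r=go(q,(.52,0,.5),step=4); pr(r); print(show(q),ndown(q))
q,r=go(q,(.545,-.1,.40),turn=24,step=3.5); pr(r); print(show(q),lip(q),ndown(q))
q,r=golip(q,(.49,-.20,.23),turn=9,step=3.5); pr(r); print(show(q),lip(q),ndown(q))
q,r=golip(q,(.49,-.20,.17),turn=0,step=3); pr(r); print(show(q),lip(q),ndown(q))
q,r=golip(q,(.485,-.21,.165),turn=68,tstep=8.5); pr(r); print(show(q),lip(q),ndown(q))
E
```

```text
[[0, 3.3, -0.5, -2.3, 0], [0, 3.3, -0.5, -2.3, 0], [0, 3.3, -0.4, -2.3, 0], [0, 3.3, -0.5, -2.3, 0], [0, 3.3, -0.4, -2.3, 0], [0, 3.3, -0.5, -2.3, 0], [0, 3.3, -0.4, -2.3, 0], [0, 3.3, -0.5, -2.2, 0], [0, 0.1, 0, -0.1, 0]] 9
[ 0.52   0.     0.5   46.586 -0.39  -0.516  1.44   0.375  1.484 -2.182] -8.172449498689675
[[0, 1.9, -2.1, -2, 8], [0, 1.9, -2.4, -1.7, 8], [0, 1.8, -2.6, -1.4, 8], [0, 1.9, -2.8, -1, 0], [0, 0.2, -0.4, -0.1, 0]] 5
[ 0.545 -0.1    0.4   46.586 -0.669 -0.469  1.622  0.561  1.388 -2.083] [ 0.553 -0.212  0.372] 9.199819412304016
[[1, 1.2, -0.4, -1.7, 8], [1, 1.2, -0.7, -3, 1], [1, 1.2, -0.8, -3.2, 0], [1, 1.2, -0.7, -3.2, 0], [1, 0.6, -0.4, -1.5, 0]] 5
[ 0.494 -0.092  0.27  46.586 -0.768 -0.63   1.967  0.636  1.289 -2.112] [ 0.49  -0.2    0.229] 15.590336011349379
[[1, 2.1, -0.8, -2, 0], [1, 2, -0.8, -2, 0]] 2
[ 0.495 -0.092  0.21  46.586 -0.768 -0.626  2.082  0.661  1.194 -2.188] [ 0.49 -0.2   0.17] 15.59033601757207
[[1, -0.1, -1.3, 1.3, 8.5], [1, 0, -0.1, 1.7, 8.5], [1, 0, -0.1, 1.7, 8.5], [1, 0, -0.2, 1.7, 8.5], [1, 0, -0.1, 1.7, 8.5], [1, 0, -0.1, 1.7, 8.5], [1, 0, -0.1, 1.7, 8.5], [1, 0, -0.2, 1.7, 8.5]] 8
[ 0.553 -0.2    0.258 46.586 -0.871 -0.336  1.817  0.707  1.24  -1.103] [ 0.485 -0.21   0.165] 46.584778439335004
```

Call:
{"fn": "carry_out", "kwargs": {"targets": [[1,1.7,-0.2,-1.2,0],[1,3.3,-0.5,-2.3,0],[1,3.3,-0.5,-2.3,0],[1,3.3,-0.5,-2.3,0],[1,3.3,-0.5,-2.3,0],[1,3.3,-0.4,-2.3,0],[1,3.3,-0.4,-2.3,0],[1,3.3,-0.4,-2.3,0],[1,1.7,-0.2,-1.2,0],[1,1.9,-2.1,-2,8],[1,1.9,-2.4,-1.7,8],[1,1.8,-2.6,-1.4,8],[1,1.9,-2.8,-1,0],[1,1.2,-0.4,-1.7,8],[1,1.2,-0.7,-3,1],[1,1.2,-0.8,-3.2,0],[1,1.2,-0.7,-3.2,0],[1,0.6,-0.4,-1.5,0],[1,0,0,0,0]]}}

```text
time: 22.3
tool_pos: [0.4893, -0.0883, 0.2652]
ee_rot: [0.384, 0.766, 0.136]
wrist_force: [0.2, 0.6, -5.5]
width: 0.0119
```

```bash
python3 o.py; python3 - <<'E'
from pl import *
from h import *
np.set_printoptions(precision=3,suppress=True)
q=now(); print(lip(q),ndown(q))
q,r=golip(q,(.49,-.20,.172),turn=0,step=3); pr(r); print(show(q),lip(q),ndown(q))
q,r=golip(q,(.487,-.21,.165),turn=68,tstep=8.5); pr(r); print(show(q),lip(q),ndown(q))
b=snap('side','s5'); c=snap('scene','c5'); w=snap('wrist','w5')
l=lip(now()); print(proj(b,[l]),proj(c,[l]))
m=np.zeros((520,800,3),np.uint8); m[:400,:400]=cv2.resize(c['image'][200:330,260:390],(400,400),interpolation=cv2.INTER_CUBIC); m[:400,400:]=cv2.resize(b['image'][140:270,300:430],(400,400),interpolation=cv2.INTER_CUBIC)
cv2.imwrite('pics/c5.png',cv2.cvtColor(m[:400],cv2.COLOR_RGB2BGR))
E
```

```text
22.3 q [-0.7598 -0.637   1.9732  0.6257  1.2904 -2.0981] p [ 0.4893 -0.0883  0.2652] w 0.011942877572801129 f [ 0.1621  0.5899 -5.5111]
tool x,y,z rows
 [[ 0.714   0.0979 -0.6932]
 [ 0.1314  0.9538  0.2701]
 [ 0.6877 -0.2839  0.6682]] tilt 46.11468164626749
[ 0.486 -0.197  0.225] 15.66929950850056
[[1, 2.2, -1, -1.8, 0], [1, 1.7, -0.7, -1.4, 0]] 2
[ 0.495 -0.092  0.213 46.115 -0.759 -0.621  2.069  0.648  1.2   -2.169] [ 0.49  -0.2    0.172] 15.669299438514404
[[1, 0.2, -1.3, 1.3, 8.5], [1, 0, -0.2, 1.7, 8.5], [1, 0, -0.1, 1.7, 8.5], [1, 0, -0.1, 1.7, 8.5], [1, 0, -0.1, 1.7, 8.5], [1, 0, -0.2, 1.7, 8.5], [1, 0, -0.1, 1.7, 8.5], [1, 0, -0.1, 1.7, 8.5]] 8
[ 0.556 -0.201  0.258 46.115 -0.861 -0.327  1.806  0.695  1.239 -1.086] [ 0.487 -0.21   0.165] 46.11468265241275
[[366.414 178.072]] [[345.535 237.619]]
```

View pics/c5.png

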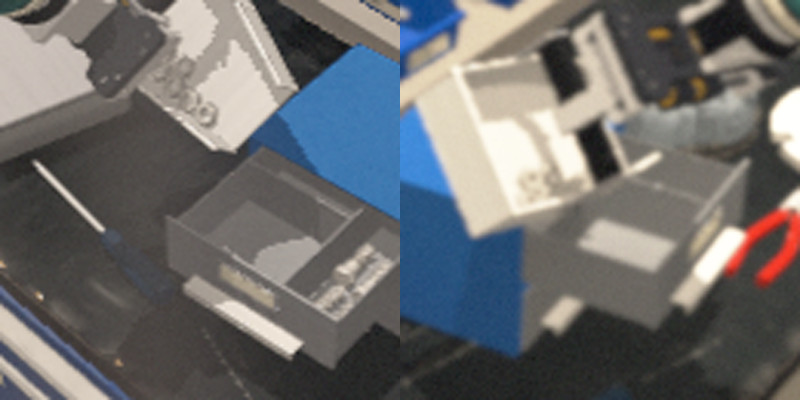

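Call:
{"fn": "carry_out", "kwargs": {"targets": [[1,2,-0.9,-1.7,0],[1,1.9,-0.8,-1.5,0],[1,0.2,-1.3,1.3,8.5],[1,0,-0.2,1.7,8.5],[1,0,-0.1,1.7,8.5],[1,0,-0.1,1.7,8.5],[1,0,-0.1,1.7,8.5],[1,0,-0.2,1.7,8.5],[1,0,-0.1,1.7,8.5],[1,0,-0.1,1.7,8.5],[1,0,0,0,0],[1,0,0,0,0],[1,0,0,0,0],[1,0,0,0,0],[1,0,0,0,0],[1,0,0,0,0],[1,0,0,0,0],[1,0,0,0,0]]}}

```text
time: 24.25
tool_pos: [0.5566, -0.2002, 0.2628]
ee_rot: [1.566, 0.76, 0.136]
wrist_force: [-0.3, -0.3, -3.5]
width: 0.0117
```

```bash
python3 o.py; python3 - <<'E'
from pl import *
from h import *
q=now(); print(lip(q),ndown(q))
b=snap('side','s6'); c=snap('scene','c6')
m=np.zeros((400,800,3),np.uint8); m[:,:400]=cv2.resize(c['image'][200:330,270:400],(400,400),interpolation=cv2.INTER_CUBIC); m[:,400:]=cv2.resize(b['image'][130:260,310:440],(400,400),interpolation=cv2.INTER_CUBIC)
cv2.imwrite('pics/c6.png',cv2.cvtColor(m,cv2.COLOR_RGB2BGR))
E
```

```text
24.25 q [-0.8581 -0.3262  1.7967  0.6975  1.2406 -1.0841] p [ 0.5566 -0.2002  0.2628] w 0.01170291517848122 f [-0.2555 -0.3003 -3.4863]
tool x,y,z rows
 [[ 0.7181  0.0983 -0.6889]
 [ 0.6819  0.098   0.7248]
 [ 0.1388 -0.9903  0.0034]] tilt 46.45422901750632
[ 0.49053387 -0.2102135   0.17084928] 46.45358024287776
```

Call:
{"fn": "carry_out", "kwargs": {"targets": [[1,-1.4,1.5,0,0],[1,-2.1,2.2,0,0],[1,-2.1,2.2,0,0],[1,0,0,0,0],[1,0,0,0,0]]}}

```text
time: 24.85
tool_pos: [0.5564, -0.2001, 0.3437]
ee_rot: [1.565, 0.761, 0.136]
wrist_force: [-0.4, 0.7, -4.6]
width: 0.0117
```

```bash
python3 o.py; python3 - <<'E'
from h import *
b=snap('side','s7'); c=snap('scene','c7')
m=np.zeros((400,800,3),np.uint8); m[:,:400]=cv2.resize(c['image'][200:330,270:400],(400,400),interpolation=cv2.INTER_CUBIC); m[:,400:]=cv2.resize(b['image'][130:260,310:440],(400,400),interpolation=cv2.INTER_CUBIC)
cv2.imwrite('pics/c7.png',cv2.cvtColor(m,cv2.COLOR_RGB2BGR))
E
```

```text
24.85 q [-0.8577 -0.33    1.6402  0.6686  1.3651 -0.9792] p [ 0.5564 -0.2001  0.3437] w 0.011711683471607611 f [-0.4239  0.702  -4.5757]
tool x,y,z rows
 [[ 0.7175  0.098  -0.6896]
 [ 0.6825  0.0986  0.7242]
 [ 0.1389 -0.9903  0.0039]] tilt 46.40202771192956
```

View pics/c7.png

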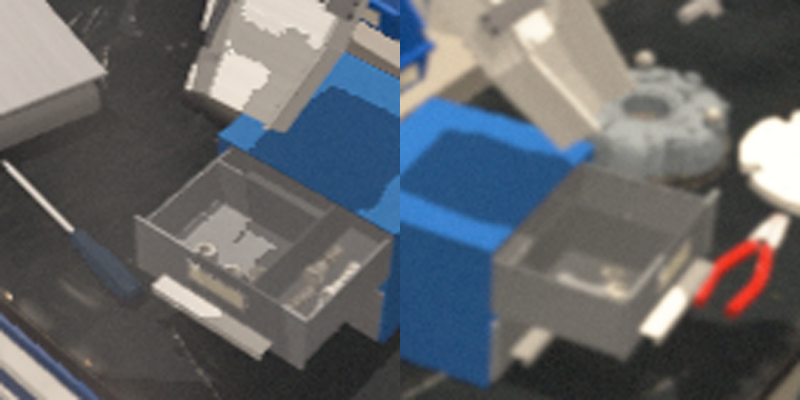

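Nuts lie in the nut bay along its front, at about (205,250)–(240,275) in the scene crop. None show on the bench, and the scoop looks empty. Next is spinning back and removing the tilt.

```bash
python3 - <<'E'
from pl import *
np.set_printoptions(precision=3,suppress=True)
q=now()
q,r=go(q,(.53,-.06,.42),turn=-80,step=4.5); pr(r); print(show(q),lip(q))
q,r=go(q,(.46,.05,.40),turn=-62,step=4.5); pr(r); print(show(q),lip(q)); M=toolR(q); print(M)
e=np.array([np.cos(.136),np.sin(.136),0])
for n in [(-1,0),(-1,-.3),(-1,-.6)]:
    c=q; out=[]
    for i in range(6):
        c,r=push(c,-e*-n[0]*-1*-1 if False else np.array([e[0]*n[0],e[1]*n[0],n[1]]),4,5); s=show(c); out.append(s[[0,1,2,3]].tolist())
    print(n,out,s[4:])
E
```

```text
[[0, -1.7, 1.4, -3.9, -8], [0, -1.6, 1.9, -3.7, -8], [0, -1.7, 2.4, -3.4, -8], [0, -1, 1.8, -1.9, -8], [0, 0, 0, 0, -8], [0, 0, 0, 0, -8], [0, 0, 0, 0, -8], [0, 0, 0, 0, -8], [0, 0, 0, 0, -8], [0, 0, 0, 0, -8]] 10
[ 0.53  -0.06   0.42  46.258 -0.583 -0.522  1.61   0.505  1.411 -2.031] [ 0.542 -0.173  0.395]
[[0, -0.9, 3.7, -2.4, -8], [0, -0.9, 4, -1.9, -8], [0, -0.7, 3.9, -1.3, -8], [0, 0, 0, 0, -8], [0, 0, 0, 0, -8], [0, 0, 0, 0, -8], [0, 0, 0, 0, -8], [0, -0.2, -1.1, -1.5, -6], [0, -0.1, -1.4, -2.1, 0], [0, 0, -0.8, -1.3, 0], [0, 0, -0.6, -0.8, 0], [0, 0, -0.3, -0.5, 0], [0, -0.1, -0.2, -0.3, 0], [0, 0, -0.1, -0.2, 0], [0, 0, -0.1, -0.1, 0], [0, 0, 0, -0.1, 0], [0, 0, -0.1, -0.1, 0]] 17
[ 0.46   0.05   0.4   45.825 -0.046 -0.725  1.739  0.038  1.329 -2.57 ] [ 0.535 -0.016  0.458]
[[ 0.717 -0.572  0.398]
 [ 0.004  0.575  0.818]
 [-0.697 -0.585  0.415]]
(-1, 0) [[0.353, 0.071, 0.452, 40.002], [0.17, 0.079, 0.477, 38.615], [-0.009, 0.092, 0.455, 37.853], [-0.204, 0.084, 0.431, 37.149], [-0.395, 0.059, 0.403, 35.949], [-0.555, 0.032, 0.341, 32.424]] [ 3.001  0.661  0.395 -0.061  2.65   0.449]
(-1, -0.3) [[0.378, 0.078, 0.392, 39.382], [0.225, 0.123, 0.37, 36.951], [0.034, 0.1, 0.315, 36.98], [-0.156, 0.074, 0.259, 36.98], [-0.346, 0.048, 0.203, 36.98], [-0.537, 0.022, 0.147, 36.98]] [2.975 0.614 0.888 0.033 2.284 0.507]
(-1, -0.6) [[0.403, 0.078, 0.339, 39.456], [0.297, 0.136, 0.26, 36.174], [0.128, 0.138, 0.16, 36.253], [-0.044, 0.115, 0.057, 36.253], [-0.216, 0.093, -0.045, 36.253], [-0.388, 0.07, -0.148, 36.253]] [ 2.839  0.607  1.548 -0.023  1.619  0.374]
```

```bash
python3 - <<'E'
from pl import *
np.set_printoptions(precision=3,suppress=True)
q0=now(); e=np.array([np.cos(.136),np.sin(.136),0])
for T in (-60,-90):
  q,r=go(q0,(.53,-.06,.44),turn=T,step=4.5); pr(r)
  q,r=go(q,(.47,.064,.42),step=4.5); pr(r); print(T,show(q),lip(q)); q2=q
  for n in [(-1,0),(-1,-.3),(-1,-.6)]:
    c=q2; out=[]
    for i in range(6):
        c,r=push(c,np.array([e[0]*n[0],e[1]*n[0],n[1]]),4,5); s=show(c); out.append(s[[0,1,2,3]].tolist())
    print(n,out,s[4:])
E
```

```text
[[0, -1.9, 1.7, -3.7, -8], [0, -1.9, 2.2, -3.4, -8], [0, -1.9, 2.6, -3.1, -8], [0, -1.7, 2.6, -2.3, -8], [0, 0, 0, 0, -8], [0, 0, 0, 0, -8], [0, 0, 0, 0, -8], [0, 0, 0, 0, -4]] 8
[[0, -0.5, 3, -3.3, 0], [0, -0.6, 2.9, -3.4, 0], [0, -0.5, 3, -3.3, 0], [0, -0.1, 0.3, -0.3, 0]] 4
-60 [ 0.47   0.064  0.42  46.258 -0.167 -0.695  1.689  0.224  1.369 -1.308] [ 0.454 -0.039  0.369]
(-1, 0) [[0.369, 0.049, 0.475, 40.077], [0.27, 0.016, 0.539, 33.425], [0.195, -0.072, 0.526, 29.361], [0.124, -0.163, 0.529, 27.389], [0.064, -0.255, 0.555, 27.341], [-0.026, -0.352, 0.565, 28.622]] [-2.196  0.05   0.69   0.778  2.65  -2.57 ]
(-1, -0.3) [[0.395, 0.051, 0.416, 39.25], [0.329, 0.03, 0.426, 31.204], [0.232, -0.038, 0.436, 25.275], [0.158, -0.088, 0.408, 22.373], [0.134, -0.12, 0.377, 18.616], [0.107, -0.148, 0.339, 15.258]] [-1.663 -0.609  1.602  0.232  2.344 -2.57 ]
(-1, -0.6) [[0.419, 0.057, 0.362, 39.435], [0.385, 0.046, 0.303, 31.499], [0.351, 0.025, 0.233, 23.805], [0.305, -0.023, 0.146, 17.279], [0.208, -0.099, 0.04, 15.163], [0.133, -0.108, -0.057, 10.722]] [-1.388 -0.754  2.444  0.141  1.576 
[... 490 characters left out ...]
, 40.004], [0.263, 0.001, 0.536, 33.89], [0.214, -0.051, 0.568, 30.329], [0.192, -0.107, 0.589, 27.914], [0.173, -0.166, 0.604, 27.24], [0.141, -0.238, 0.619, 28.423]] [-1.895 -0.168  0.752  0.985  2.65  -2.57 ]
(-1, -0.3) [[0.396, 0.05, 0.416, 39.254], [0.329, 0.025, 0.426, 31.275], [0.241, -0.033, 0.432, 25.306], [0.201, -0.028, 0.418, 18.704], [0.162, -0.025, 0.402, 12.259], [0.123, -0.024, 0.387, 7.117]] [-1.06  -0.76   1.526  0.157  2.443 -2.57 ]
(-1, -0.6) [[0.419, 0.054, 0.362, 39.422], [0.386, 0.039, 0.303, 31.516], [0.349, 0.005, 0.232, 24.092], [0.284, -0.064, 0.142, 19.347], [0.239, -0.067, 0.046, 13.034], [0.181, -0.061, -0.063, 7.374]] [-0.902 -0.76   2.451  0.123  1.491 -2.57 ]
```

```bash
python3 - <<'E'
from pl import *
np.set_printoptions(precision=3,suppress=True)
q0=now(); e=np.array([np.cos(.136),np.sin(.136),0])
q,r=go(q0,(.53,-.04,.44),turn=-64,step=4.5); pr(r)
q,r=go(q,(.475,.12,.40),step=4.5); pr(r); print(show(q),lip(q))
def P_(q,n,k):
    q,r=push(q,np.array([e[0]*n[0],e[1]*n[0],n[1]]),k,5);pr(r); print(show(q)[:4],show(q)[4:]); return q
q=P_(q,(-1,-.5),12)
up=go(q,(.33,.10,.30));q=up[0];pr(up[1]);print(show(q))
q=P_(q,(-1,-.5),10)
E
```

```text
[[0, -1.7, 1.6, -3.8, -8], [0, -1.7, 2.1, -3.6, -8], [0, -1.7, 2.6, -3.3, -8], [0, -1.7, 3, -2.9, -8], [0, -0.4, 0.7, -0.5, -8], [0, 0, 0, 0, -8], [0, 0, 0, 0, -8], [0, 0, 0, 0, -8]] 8
[[0, 0.1, 3.3, -3.1, 0], [0, 0.1, 3.3, -3.1, 0], [0, 0.1, 3.3, -3.1, 0], [0, 0.1, 2.8, -2.5, 0]] 4
[ 0.475  0.12   0.401 46.258  0.118 -0.666  1.719  0.016  1.282 -1.136] [0.465 0.014 0.354]
[[0, -1.7, -2.1, -4.2, 0], [0, -1.7, -2.1, -4.2, 0], [0, -1.5, -2.1, -4.3, 0], [0, -1.4, -2.1, -4.3, 0], [0, -1.3, -2.2, -4.3, 0], [0, -1.2, -2.2, -4.3, 0], [0, -1.2, -2.2, -4.3, 0], [0, -1.1, -2.2, -4.3, 0], [0, -1.1, -2.2, -4.3, 0], [0, -1.1, -2.2, -4.3, 0], [0, -1.1, -2.2, -4.3, 0], [0, -1.1, -2.2, -4.3, 0]] 12
[ 0.04   0.169  0.181 40.146] [ 2.23  -0.564  2.05  -0.601  2.063  0.837]
[[0, 1.2, 0.5, 3.8, 0], [0, 1.2, 0.5, 3.8, 0], [0, 1.2, 0.5, 3.8, 0], [0, 1.3, 0.2, 3.8, 0], [0, 1.5, -0.1, 3.7, 0], [0, 1.6, -0.4, 3.7, 0], [0, 1.6, -0.9, 3.6, 0], [0, 1.6, -1.4, 3.4, 0], [0, 1.6, -2.2, 3, 0], [0, 0.9, -2.7, 1.3, 0], [0, 0, -1.8, -0.3, 0], [0, 0, -1.3, -0.2, 0], [0, 0, -0.9, -0.2, 0], [0, 0, -0.6, -0.1, 0], [0, 0, -0.5, -0.1, 0], [0, 0, -0.3, -0.1, 0], [0, 0, -0.2, 0, 0], [0, 0, -0.2, 0, 0], [0, 0, -0.1, -0.1, 0], [0, 0, -0.1, 0, 0]] 20
[ 0.33   0.101  0.3   39.51   0.771 -0.76   1.898 -0.59   1.613 -0.524]
[[0, -0.9, -2.4, -4.3, 0], [0, -0.8, -2.4, -4.3, 0], [0, -0.8, -2.5, -4.3, 0], [0, -0.8, -2.5, -4.3, 0], [0, -0.8, -2.5, -4.3, 0], [0, -0.8, -2.5, -4.3, 0], [0, -0.8, -2.5, -4.3, 0], [0, -0.8, -2.5, -4.3, 0], [0, -0.8, -2.5, -4.3, 0], [0, -0.8, -2.5, -4.3, 0]] 10
[-0.11   0.075  0.082 39.55 ] [ 2.553 -0.205  2.011 -0.168  2.006  1.398]
```

```bash
cat > srch.py <<'E'
from pl import *
import multiprocessing as mp, time
e=np.array([np.cos(.136),np.sin(.136),0]); nl=np.array([-np.sin(.136),np.cos(.136),0])
def ok(q):
    p=fk3(q,P); w=p-.386*toolR(q)[:,0]
    return p[2]>.19 and np.hypot(p[0],p[1])>.24 and p[0]>.2 and abs(q[5])<2.4 and np.hypot(w[0],w[1])>.085
def trial(a):
    seed,q0=a; g=np.random.default_rng(seed); start=(g.uniform(.36,.52),g.uniform(0,.16),g.uniform(.27,.5)); q,_=go(q0,start,4.5)
    segs=[];best=None
    for s in range(4):
        th=g.uniform(-1.6,.6); lat=g.uniform(-.35,.35); k=int(g.integers(4,10)); d=-e*np.cos(th)+lat*nl+np.array([0,0,np.sin(th)])
        for j in range(k):
            q,r=push(q,d,1,5)
            if not ok(q): return best or (99,seed)
            segs.append(r[0]); t=show(q)[3]
            if best is None or t+.25*len(segs)<best[0]: best=(t+.25*len(segs),seed,start,list(segs),show(q).tolist())
    return best
if __name__=='__main__':
    import sys
    q0=now(); q0,_=go(q0,(.53,-.04,.44),turn=-64,step=4.5); print(show(q0),mp.cpu_count())
    t=time.time()
    with mp.Pool() as p: R_=[x for x in p.imap_unordered(trial,[(i,q0) for i in range(int(sys.argv[1]))]) if x and len(x)>2]
    R_.sort(key=lambda x:x[0]); print(time.time()-t)
    for x in R_[:4]: print(round(x[0],1),x[1],np.round(x[2],3),len(x[3]),np.round(x[4],3))
E
OMP_NUM_THREADS=1 timeout 300 python3 srch.py 400
```

```text
[ 5.3000e-01 -4.0000e-02  4.4000e-01  4.6258e+01 -5.1800e-01 -5.2300e-01
  1.5690e+00  4.6300e-01  1.4220e+00 -1.6810e+00] 4
38.619513273239136
18.6 244 [0.375 0.071 0.348] 9 [ 0.256 -0.056  0.32  16.343 -0.811 -0.76   1.706  0.26   2.017 -1.928]
19.0 54 [0.396 0.083 0.288] 11 [ 0.215 -0.139  0.236 16.236 -1.272 -0.76   1.88   0.307  1.972 -2.388]
21.4 103 [0.41  0.036 0.312] 11 [ 0.218  0.135  0.352 18.628  0.512 -0.76   1.645 -0.128  1.95  -0.827]
22.3 26 [0.439 0.038 0.286] 11 [ 0.25  -0.032  0.356 19.584 -0.934 -0.76   1.642  0.393  2.132 -1.988]
```

```bash
python3 - <<'E'
from srch import *
q=now()
q,r=go(q,(.53,-.04,.44),turn=-64,step=4.5); pr(r)
b=trial((244,q))
q,r=go(q,b[2],4.5); pr(r); print(show(q),lip(q)); pr(b[3]); q=run(q,b[3],W); print(show(q),lip(q))
E
```

```text
[[0, -1.7, 1.6, -3.8, -8], [0, -1.7, 2.1, -3.6, -8], [0, -1.7, 2.6, -3.3, -8], [0, -1.7, 3, -2.9, -8], [0, -0.4, 0.7, -0.5, -8], [0, 0, 0, 0, -8], [0, 0, 0, 0, -8], [0, 0, 0, 0, -8]] 8
[[0, -0.8, 1, -4.3, 0], [0, -0.8, 1, -4.3, 0], [0, -0.7, 1, -4.3, 0], [0, -1, 0.6, -4.4, 0], [0, -1.3, -0.2, -4.3, 0], [0, -1.4, -1.1, -4.1, 0], [0, -1.5, -1.8, -3.8, 0], [0, -1.1, -1.9, -2.9, 0], [0, -0.8, -1.5, -2.1, 0], [0, -0.5, -1, -1.6, 0], [0, -0.3, -0.8, -1.2, 0], [0, -0.3, -0.6, -0.8, 0], [0, -0.1, -0.4, -0.7, 0], [0, -0.2, -0.3, -0.4, 0], [0, -0.1, -0.3, -0.3, 0], [0, 0, -0.1, -0.3, 0], [0, -0.1, -0.2, -0.2, 0], [0, 0, -0.1, -0.1, 0], [0, 0, 0, -0.1, 0]] 19
[ 0.376  0.072  0.348 33.082 -0.052 -0.76   1.746  0.088  1.584 -1.276] [ 0.35482611 -0.03577271  0.31032698]
[[0, -2, -2.8, -3.7, 0], [0, -1.8, -2.8, -3.7, 0], [0, -1.7, -2.8, -3.8, 0], [0, -1.5, -2.9, -3.8, 0], [0, -1.3, -2.9, -3.9, 0], [0, 1.2, -3.1, -3.7, 0], [0, 1.4, -3.1, -3.7, 0], [0, 1.5, -3.1, -3.6, 0], [0, 1.7, -3.1, -3.6, 0]] 9
[ 0.256 -0.056  0.32  16.343 -0.811 -0.76   1.706  0.26   2.017 -1.928] [ 0.22540811 -0.16466222  0.29159939]
```

Call:
{"fn": "carry_out", "kwargs": {"targets": [[1,-1.7,1.6,-3.8,-8],[1,-1.7,2.1,-3.6,-8],[1,-1.7,2.6,-3.3,-8],[1,-1.7,3,-2.9,-8],[1,-0.4,0.7,-0.5,-8],[1,0,0,0,-8],[1,0,0,0,-8],[1,0,0,0,-8],[1,-0.8,1,-4.3,0],[1,-0.8,1,-4.3,0],[1,-0.7,1,-4.3,0],[1,-1,0.6,-4.4,0],[1,-1.3,-0.2,-4.3,0],[1,-1.4,-1.1,-4.1,0],[1,-1.5,-1.8,-3.8,0],[1,-1.1,-1.9,-2.9,0],[1,-0.8,-1.5,-2.1,0]]}}

```text
time: 26.65
tool_pos: [0.396, 0.0777, 0.35]
ee_rot: [0.437, 0.94, 0.122]
wrist_force: [1.0, -0.1, -3.3]
width: 0.0116
```

```bash
python3 o.py; sed -i 's/start=(g.uniform.*$/start=None; q=q0/' srch.py; sed -i "s/q0=now(); q0,_=go.*print/q0=now(); print/" srch.py; OMP_NUM_THREADS=1 timeout 300 python3 srch.py 500 ; python3 - <<'E'
from pl import *
print(lip(now()))
E
```

```text
26.65 q [-0.0381 -0.7557  1.7647  0.0942  1.5077 -1.2691] p [0.396  0.0777 0.35  ] w 0.01159722971106188 f [ 0.9694 -0.1399 -3.311 ]
tool x,y,z rows
 [[ 0.5858  0.0716 -0.8073]
 [ 0.2292  0.9408  0.2497]
 [ 0.7774 -0.3313  0.5347]] tilt 36.16989919792533
[ 0.397  0.078  0.351 36.17  -0.038 -0.756  1.765  0.094  1.508 -1.269] 4
23.57544708251953
[ 0.3792592  -0.02890271  0.31053534]Traceback (most recent call last):
  File "srch.py", line 24, in <module>
    for x in R_[:4]: print(round(x[0],1),x[1],np.round(x[2],3),len(x[3]),np.round(x[4],3))
                                              ~~~~~~~~^^^^^^^^
    return _wrapfunc(a, 'round', decimals=decimals, out=out)
    return _wrapit(obj, method, *args, **kwds)
    result = getattr(arr, method)(*args, **kwds)
TypeError: unsupported operand type(s) for *: 'NoneType' and 'float'
```

```bash
sed -i 's/np.round(x\[2\],3),len/len/; s/range(4):/range(5):/' srch.py; sed -i 's/for x in R_\[:4\]/pr(R_[0][3])\n    for x in R_[:4]/' srch.py; OMP_NUM_THREADS=1 timeout 400 python3 srch.py 900
```

```text
[ 0.397  0.078  0.351 36.17  -0.038 -0.756  1.765  0.094  1.508 -1.269] 4
42.72516751289368
[[0, -0.6, -2.8, -4.1, 0], [0, -0.4, -2.8, -4.1, 0], [0, -0.2, -2.8, -4.1, 0], [0, 0, -2.8, -4.1, 0], [0, 0.1, -2.8, -4.1, 0], [0, 0.3, -2.8, -4.1, 0], [0, 0.5, -2.8, -4.1, 0], [0, -0.5, -2.5, -4.3, 0], [0, -0.3, -2.6, -4.3, 0], [0, -0.1, -2.6, -4.3, 0], [0, 0.1, -2.6, -4.3, 0], [0, 0.2, -2.6, -4.3, 0], [0, 0.4, -2.5, -4.3, 0], [0, 0.6, -2.5, -4.3, 0]] 14
12.0 822 14 [ 0.246  0.029  0.213  8.55  -0.063 -0.76   1.904 -0.034  1.852 -1.31 ]
15.4 644 13 [ 0.237  0.041  0.301 12.153  0.04  -0.76   1.733 -0.07   1.966 -1.225]
16.4 26 12 [ 0.234  0.092  0.291 13.443  0.268 -0.76   1.757 -0.084  1.922 -1.014]
16.4 221 12 [ 0.247 -0.055  0.29  13.445 -0.768 -0.76   1.759  0.214  2.001 -1.919]
```

Call:
{"fn": "carry_out", "kwargs": {"targets": [[1,-0.6,-2.8,-4.1,0],[1,-0.4,-2.8,-4.1,0],[1,-0.2,-2.8,-4.1,0],[1,0,-2.8,-4.1,0],[1,0.1,-2.8,-4.1,0],[1,0.3,-2.8,-4.1,0],[1,0.5,-2.8,-4.1,0],[1,-0.5,-2.5,-4.3,0],[1,-0.3,-2.6,-4.3,0],[1,-0.1,-2.6,-4.3,0],[1,0.1,-2.6,-4.3,0],[1,0.2,-2.6,-4.3,0],[1,0.4,-2.5,-4.3,0],[1,0.6,-2.5,-4.3,0]]}}

```text
time: 28.05
tool_pos: [0.2575, 0.0225, 0.1995]
ee_rot: [0.128, 1.409, -0.207]
wrist_force: [-0.2, -0.5, -3.3]
width: 0.0119
```

```bash
python3 o.py; sed -i 's/>.19 and np.hypot(p\[0\],p\[1\])>.24/>.13 and np.hypot(p[0],p[1])>.2/; s/p\[0\]>.2 and/p[0]>.17 and/' srch.py; OMP_NUM_THREADS=1 timeout 400 python3 srch.py 300
```

```text
28.05 q [-0.1096 -0.756   1.9311 -0.0161  1.8056 -1.3502] p [0.2575 0.0225 0.1995] w 0.011900682645004558 f [-0.1991 -0.5287 -3.3043]
tool x,y,z rows
 [[ 0.1574 -0.0331 -0.987 ]
 [ 0.3273  0.9447  0.0205]
 [ 0.9317 -0.3263  0.1596]] tilt 9.257127303431222
[ 0.258  0.023  0.2    9.257 -0.11  -0.756  1.931 -0.016  1.806 -1.35 ] 4
8.487210512161255
[[0, 0.7, -3.4, -3.6, 0], [0, 0.8, -3.4, -3.6, 0], [0, 1, -3.4, -3.6, 0], [0, 1.1, -3.4, -3.5, 0], [0, 1.2, -3.4, -3.5, 0]] 5
2.1 92 5 [ 0.184 -0.102  0.158  0.896 -0.779 -0.76   2.005 -0.     1.88  -2.012]
2.2 43 5 [ 0.176 -0.108  0.19   0.979 -0.837 -0.76   1.943  0.005  1.942 -2.069]
2.2 123 5 [ 0.173 -0.107  0.207  0.98  -0.849 -0.76   1.908  0.006  1.977 -2.08 ]
2.3 284 5 [ 0.179 -0.11   0.175  1.098 -0.84  -0.76   1.972  0.007  1.911 -2.071]
```

Call:
{"fn": "carry_out", "kwargs": {"targets": [[1,0,-3.4,-3.6,0],[1,0,-3.4,-3.6,0],[1,0.3,-3.4,-3.6,0],[1,0.5,-3.4,-3.5,0],[1,0.5,-3.4,-3.5,0]]}}

```text
time: 28.55
tool_pos: [0.1812, -0.1009, 0.1993]
ee_rot: [-0.254, 1.549, -0.588]
wrist_force: [1.0, -1.0, -4.1]
width: 0.0115
```

```bash
python3 o.py; python3 - <<'E'
from pl import *
np.set_printoptions(precision=3,suppress=True)
q=now(); M=toolR(q); az=np.degrees(np.arctan2(-M[1,1],-M[0,1])); print('nose az',az)
q,r=go(q,(.30,-.03,.25),step=4); pr(r); print(show(q))
q,r=go(q,(.40,.15,.30),step=4,turn=0); pr(r); print(show(q))
q,r=go(q,(.517-.02*np.cos(.4),.193+.02*np.sin(.4),.25),step=4,turn=az+23); pr(r); print(show(q)); M=toolR(q); print(np.degrees(np.arctan2(-M[1,1],-M[0,1])),M[:,0])
E
```

```text
28.55 q [-0.7931 -0.7562  1.9217  0.0047  1.9549 -2.0283] p [ 0.1812 -0.1009  0.1993] w 0.011483742753988117 f [ 0.9911 -1.0145 -4.0876]
tool x,y,z rows
 [[ 0.0179 -0.0119 -0.9998]
 [ 0.3277  0.9448 -0.0054]
 [ 0.9446 -0.3275  0.0208]] tilt 1.2336543348018265
nose az -109.12763402544358
[[0, -1.3, 2.9, 2.4, 0], [0, -1.4, 2.9, 2.4, 0], [0, -1.3, 2.8, 2.5, 0], [0, -0.9, 1.9, 1.6, 0]] 4
[ 0.299 -0.03   0.25   1.234 -0.283 -0.499  1.699 -0.007  1.921 -1.523]
[[0, -1, 3.8, 0.7, 0], [0, -0.9, 3.8, 0.7, 0], [0, -0.9, 3.8, 0.7, 0], [0, -1, 3.8, 0.7, 0], [0, -0.9, 3.8, 0.7, 0], [0, -0.3, 1.3, 0.2, 0]] 6
[ 0.4    0.15   0.3    1.234  0.239 -0.188  1.383 -0.017  1.932 -1.004]
[[0, 1.7, 2.7, 2.5, -8], [0, 1.7, 2.3, 2.8, -8], [0, 1.6, 1.8, 3.2, -8], [0, 0.1, 0.1, 0, -8], [0, 0, 0, 0, -8], [0, 0, 0, 0, -8], [0, 0, 0, 0, -8], [0, 0, 0, 0, -8], [0, 0, -0.1, 0, -8], [0, 0, 0, 0, -8], [0, 0, 0, 0, -6.1]] 11
[ 0.499  0.2    0.25   1.234  0.288  0.045  1.263 -0.017  1.82  -2.457]
-23.02198730745498 [ 0.018 -0.012 -1.   ]
```

```bash
python3 - <<'E'
from pl import *
np.set_printoptions(precision=3,suppress=True)
q=now()
q,r=go(q,(.30,-.03,.26),step=4.5); pr(r)
q,r=go(q,(.40,.16,.28),step=4.5,turn=-5); pr(r); print(show(q))
q,r=go(q,(.522,.2124,.20),step=4); pr(r); print(show(q)); 
q,r=go(q,(.522,.2124,.105),step=2); pr(r); print(show(q)); 
E
```

```text
[[0, -1.8, 3.2, 2.7, 0], [0, -1.8, 3.1, 2.7, 0], [0, -1.7, 3.2, 2.7, 0], [0, -0.6, 1, 0.9, 0]] 4
[[0, -0.4, 4.4, 0.7, -5], [0, -0.4, 4.4, 1, 0], [0, -0.5, 4.3, 1.1, 0], [0, -0.4, 4.4, 1, 0], [0, -0.4, 3.5, 0.9, 0]] 5
[ 0.4    0.16   0.28   1.234  0.263 -0.186  1.419 -0.017  1.894 -1.067]
[[0, 2.1, 2.1, 2.7, 0], [0, 2.1, 2.1, 2.7, 0], [0, 2.1, 2.1, 2.7, 0], [0, 1.9, 1.8, 2.3, 0]] 4
[ 0.522  0.212  0.2    1.234  0.296  0.102  1.3   -0.017  1.726 -1.031]
[[0, 2, 0, 0, 0], [0, 2, 0, -0.1, 0], [0, 2, 0, 0, 0], [0, 2, 0, -0.1, 0], [0, 1.5, 0.1, 0, 0]] 5
[ 0.522  0.213  0.105  1.234  0.297  0.128  1.459 -0.017  1.541 -1.027]
```

Call:
{"fn": "carry_out", "kwargs": {"targets": [[1,-1.8,3.2,2.7,0],[1,-1.8,3.1,2.7,0],[1,-1.7,3.2,2.7,0],[1,-0.6,1,0.9,0],[1,-0.4,4.4,0.7,-5],[1,-0.4,4.4,1,0],[1,-0.5,4.3,1.1,0],[1,-0.4,4.4,1,0],[1,-0.4,3.5,0.9,0],[1,2.1,2.1,2.7,0],[1,2.1,2.1,2.7,0],[1,2.1,2.1,2.7,0],[1,1.9,1.8,2.3,0],[1,1,0,0,0],[1,0,0,0,0]]}}

```text
time: 30.05
tool_pos: [0.522, 0.2114, 0.186]
ee_rot: [-0.686, 1.553, -0.936]
wrist_force: [0.4, 0.1, -3.4]
width: 0.0117
```

```bash
python3 o.py; python3 - <<'E'
from pl import *
q=now()
q,r=go(q,(.522,.2124,.11),step=2); pr(r); print(show(q)); 
from h import *
# scoop tilt check in images: is anything off? save for record
snap('side','s8')
E
```

```text
30.05 q [ 0.2958  0.1107  1.317  -0.0171  1.7079 -1.0278] p [0.522  0.2114 0.186 ] w 0.011696025464262497 f [ 0.357   0.0829 -3.3592]
tool x,y,z rows
 [[ 0.0107 -0.0145 -0.9998]
 [ 0.2471  0.9689 -0.0114]
 [ 0.9689 -0.2469  0.0139]] tilt 1.0307048129984409
[[0, 2, 0, 0, 0], [0, 2, 0, -0.1, 0], [0, 2, 0.1, 0, 0], [0, 1.6, 0, -0.1, 0]] 4
[ 0.522  0.212  0.11   1.031  0.297  0.131  1.445 -0.017  1.56  -1.024]
```

Call:
{"fn": "carry_out", "kwargs": {"targets": [[1,2,0,0,0],[1,2,0,-0.1,0],[1,2,0.1,0,0],[1,1.5,0,0,0],[1,0.6,0,0,0],[1,0,0,0,0],[1,0,0,0,0]]}}

```text
time: 30.8
tool_pos: [0.5247, 0.2123, 0.1102]
ee_rot: [-0.265, 1.548, -0.515]
wrist_force: [0.1, -1.4, -4.2]
width: 0.0118
```

Call:
{"fn": "carry_out", "kwargs": {"targets": [[1,0.4,0,0,0],[1,0,0,0,0],[1,0,0,0,0]]}}

```text
time: 31.1
tool_pos: [0.5242, 0.2122, 0.105]
ee_rot: [-0.328, 1.549, -0.578]
wrist_force: [-0.6, -0.4, -3.2]
width: 0.0118
```

Call:
{"fn": "carry_out", "kwargs": {"targets": [[1,0.5,0,0,0],[1,0,0,0,0],[1,0,0,0,0]]}}

```text
time: 31.4
tool_pos: [0.524, 0.212, 0.0994]
ee_rot: [-0.369, 1.55, -0.619]
wrist_force: [-0.2, -0.0, -4.7]
width: 0.0119
```

Call:
{"fn": "carry_out", "kwargs": {"targets": [[1,0.3,0,0,0],[1,0,0,0,0],[1,0,0,0,0]]}}

```text
time: 31.7
tool_pos: [0.5246, 0.2124, 0.0973]
ee_rot: [-0.287, 1.549, -0.537]
wrist_force: [0.6, 0.3, -1.4]
width: 0.0115
```

Contact is beginning at z = 0.097, the same height as the grasp. A touch lower, then release and rise.

Call:
{"fn": "carry_out", "kwargs": {"targets": [[1,0.1,0,0,0],[1,0,0,0,0],[0,0,0,0,0],[0,0,0,0,0],[0,0,0,0,0],[0,0,0,0,0],[0,0,0,0,0],[0,0,0,0,0],[0,0,0,0,0],[0,0,0,0,0],[0,0,0,0,0],[0,-1,0,0,0],[0,-3,0,0,0],[0,-4,0,0,0],[0,-4,0,0,0],[0,-4,0,0,0],[0,0,0,0,0]]}}

```text
time: 33.4
tool_pos: [0.524, 0.2149, 0.2646]
ee_rot: [0.013, 1.538, -0.237]
wrist_force: [-0.2, 0.6, 0.9]
width: 0.0943
```

```bash
python3 o.py; python3 - <<'E'
from h import *
np.set_printoptions(precision=4,suppress=True)
s=snap('wrist','w9'); snap('side','s9')
def rect(c): return c
# predicted features
n=np.array([-.2471,-.9689,0]); l=np.array([.9689,-.2471,0]); o=np.array([.5246,.2124,.072])+.02*n
pts={'lip':o+.095*n+[0,0,.011],'backL':o-.095*n+.056*l+[0,0,.045],'backR':o-.095*n-.056*l+[0,0,.045]}
print(o,{k:proj(s,[v])[0] for k,v in pts.items()})
g=cv2.cvtColor(s['image'],cv2.COLOR_RGB2GRAY)
def dark(v0,v1,u0,u1,t=60):
    m=(g[v0:v1,u0:u1]<t).astype(np.uint8); n,lab,st,ce=cv2.connectedComponentsWithStats(m); return [(st[i][:5].tolist(),(ce[i]+[u0,v0]).round(1).tolist()) for i in range(1,n) if st[i][4]>80]
b=proj(s,[o-.02*n+[0,0,.09]-.056*l,o-.02*n+[0,0,.09]+.056*l]); print('bar ends pred',b)
print(dark(120,330,200,440))
E
```

```text
33.4 q [ 0.3005  0.1023  1.1721 -0.0174  1.8389 -1.0254] p [0.524  0.2149 0.2646] w 0.09431573238051205 f [-0.2329  0.5625  0.8866]
tool x,y,z rows
 [[ 0.0319 -0.0077 -0.9995]
 [ 0.2471  0.969   0.0004]
 [ 0.9685 -0.247   0.0328]] tilt 1.8780750108806954
[0.5197 0.193  0.072 ] {'lip': array([200.6719, 203.1556]), 'backL': array([384.2813, 264.958 ]), 'backR': array([391.3   , 151.9513])}
bar ends pred [[309.4824 157.123 ]
 [309.7347 283.9801]]
[([0, 0, 240, 210, 19078], [354.3, 263.3]), ([104, 41, 12, 51, 521], [309.8, 183.8]), ([104, 116, 13, 48, 514], [310.2, 261.2])]
```

```bash
python3 - <<'E'
from pl import *
np.set_printoptions(precision=3,suppress=True)
q=now()
q,r=go(q,(.46,.1,.35),step=4.5,turn=-20); pr(r)
q,r=go(q,(.40,-.12,.33),step=4.5); pr(r); print(show(q)); M=toolR(q);print(M)
E
```

```text
[[0, -2.6, -3.6, -0.8, -8], [0, -2.6, -3.4, -1.4, -8], [0, -2.6, -3.2, -1.8, -4], [0, -1.4, -1.7, -1.1, 0]] 4
[[0, 0.4, -4.2, -1.6, 0], [0, 0.4, -4.2, -1.6, 0], [0, 0.4, -4.2, -1.6, 0], [0, 0.4, -4.2, -1.6, 0], [0, 0.5, -4.2, -1.7, 0], [0, 0, -0.3, -0.1, 0]] 6
[ 0.4   -0.12   0.33   1.391 -0.428 -0.204  1.335 -0.001  1.987 -2.099]
[[ 0.022 -0.099  0.995]
 [-0.011  0.995  0.099]
 [-1.    -0.013  0.021]]
```

Call:
{"fn": "carry_out", "kwargs": {"targets": [[0,-2.6,-3.6,-0.8,-8],[0,-2.6,-3.4,-1.4,-8],[0,-2.6,-3.2,-1.8,-4],[1,-1.4,-1.7,-1.1,0],[1,0.4,-4.2,-1.6,0],[1,0.4,-4.2,-1.6,0],[1,0.4,-4.2,-1.6,0],[1,0.4,-4.2,-1.6,0],[1,0.5,-4.2,-1.7,0],[1,0,0,0,0],[1,0,0,0,0],[1,0,0,0,0],[1,0,0,0,0],[1,0,0,0,0]]}}

```text
time: 34.9
tool_pos: [0.4001, -0.1166, 0.3286]
ee_rot: [-0.682, 1.549, -0.58]
wrist_force: [-0.2, -0.2, -0.1]
width: 0.0091
```

```bash
python3 o.py; python3 - <<'E'
from h import *
np.set_printoptions(precision=3,suppress=True)
s=snap('wrist','w10'); p=proj(s,[(.42,-.16,.134),(.43,-.34,.134),(.54,-.14,.134),(.545,-.33,.134)]); print(p)
x0,y0=np.clip(p.min(0)-35,0,None).astype(int); x1,y1=np.minimum(p.max(0)+35,[640,480]).astype(int); c=s['image'][y0:y1,x0:x1]; k=min(800/c.shape[1],600/c.shape[0]); print(x0,y0,k)
cv2.imwrite('pics/w10c.png',cv2.cvtColor(cv2.resize(c,None,fx=k,fy=k,interpolation=cv2.INTER_CUBIC),cv2.COLOR_RGB2BGR))
E
```

```text
34.9 q [-0.4166 -0.2029  1.336  -0.0038  1.9872 -2.0911] p [ 0.4001 -0.1166  0.3286] w 0.009139560323422264 f [-0.2227 -0.2486 -0.1036]
tool x,y,z rows
 [[ 0.0181 -0.0118 -0.9998]
 [-0.1018  0.9947 -0.0136]
 [ 0.9946  0.102   0.0168]] tilt 1.2373331825780767
[[273.496 215.682]
 [111.093 207.95 ]
 [283.022 314.922]
 [124.687 302.388]]
76 172 3.3057851239669422
```

View pics/w10c.png

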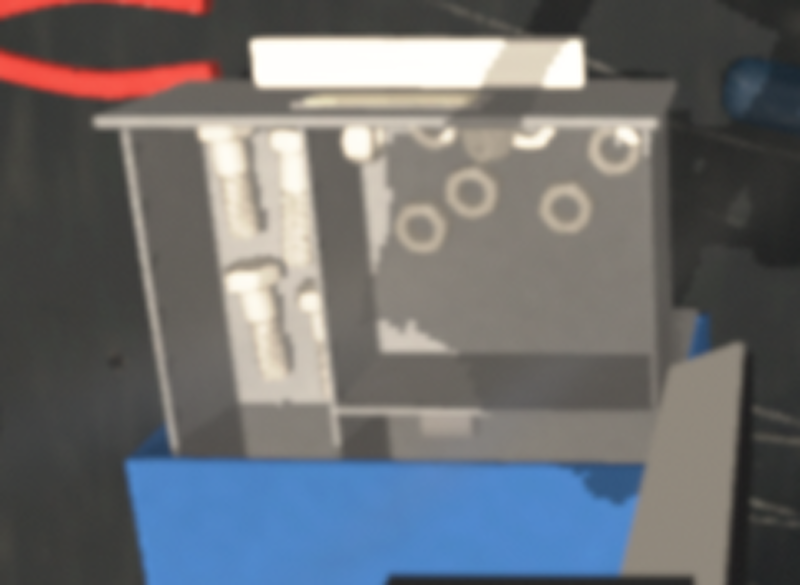

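All eight nuts are in the nut bay: four flat and visible at (470,190), (565,210), (420,230) and (615,150), and four along the front wall. The other bay holds only bolts. Next is pushing the drawer.

```bash
python3 - <<'E'
from pl import *
from h import load,onz
np.set_printoptions(precision=3,suppress=True)
s=load('w10'); f=lambda x,y:(x/3.3058+76,y/3.3058+172)
print('front top inner edge',onz(s,[f(95,122),f(660,122)],.144),'outer',onz(s,[f(172,82),f(678,82)],.144),'pull',onz(s,[f(250,38),f(583,38)],.09))
q=now()
q,r=go(q,(.345,-.256,.25),step=4.5); pr(r)
q,r=go(q,(.345,-.256,.079),step=3.5); pr(r); print(show(q)); M=toolR(q);print(M)
e=np.array([.9965,.083,0]); q,r=push(q,e,19,1); pr(r[:2]); print(show(q))
E
```

```text
front top inner edge [[ 0.429 -0.342  0.144]
 [ 0.41  -0.157  0.144]] outer [[ 0.413 -0.316  0.144]
 [ 0.396 -0.153  0.144]] pull [[ 0.407 -0.313  0.09 ]
 [ 0.395 -0.192  0.09 ]]
[[0, 2.1, -3.5, -1.9, 0], [0, 2.1, -3.5, -1.9, 0], [0, 2.1, -3.5, -1.9, 0], [0, 1.7, -2.7, -1.4, 0]] 4
[[0, 3.5, 0, -0.1, 0], [0, 3.5, 0.1, 0, 0], [0, 3.5, 0, -0.1, 0], [0, 3.5, 0.1, 0, 0], [0, 3.1, 0, -0.1, 0]] 5
[ 0.345 -0.256  0.079  1.245 -0.776 -0.17   1.805  0.004  1.485 -2.449]
[[ 0.018 -0.102  0.995]
 [-0.012  0.995  0.102]
 [-1.    -0.014  0.017]]
[[0, 0, 0, 1, 0], [0, 0, 0, 1, 0]] 2
[ 0.534 -0.237  0.082  1.245 -0.515  0.176  1.451 -0.001  1.492 -2.187]
```

Call:
{"fn": "carry_out", "kwargs": {"targets": [[1,2.1,-3.5,-1.9,0],[1,2.1,-3.5,-1.9,0],[1,2.1,-3.5,-1.9,0],[1,1.7,-2.7,-1.4,0],[1,3.5,0,-0.1,0],[1,3.5,0.1,0,0],[1,3.5,0,-0.1,0],[1,3.5,0.1,0,0],[1,3,0,0,0],[1,0,0,0,0],[1,0,0,1.5,0],[1,0,0,1.5,0],[1,0,0,1,0],[1,0,0,1,0],[1,0,0,1,0],[1,0,0,0.5,0],[1,0,0,0.5,0]]}}

```text
time: 36.65
tool_pos: [0.4141, -0.2506, 0.0805]
ee_rot: [-0.737, 1.55, -0.637]
wrist_force: [-1.9, -0.2, 2.0]
width: 0.0005
```

```bash
python3 o.py
```

```text
36.65 q [-0.6618 -0.0414  1.6841  0.0005  1.4783 -2.3321] p [ 0.4141 -0.2506  0.0805] w 0.0004639737410702989 f [-1.8535 -0.1691  1.9562]
tool x,y,z rows
 [[ 0.0166 -0.0123 -0.9998]
 [-0.0992  0.995  -0.0139]
 [ 0.9949  0.0994  0.0153]] tilt 1.186504460723759
```

Call:
{"fn": "carry_out", "kwargs": {"targets": [[1,0,0,0.7,0],[1,0,0,1,0],[1,0,0,1,0],[1,0,0,1,0],[1,0,0,1,0],[1,0,0,1,0],[1,0,0,1,0],[1,0,0,1,0],[1,0,0,0.8,0],[1,0,0,0.5,0]]}}

```text
time: 37.65
tool_pos: [0.5046, -0.2412, 0.0819]
ee_rot: [-0.666, 1.549, -0.566]
wrist_force: [-2.5, -0.2, -2.0]
width: 0.0006
```

Call:
{"fn": "carry_out", "kwargs": {"targets": [[1,0,0,0.5,0],[1,0,0,0.5,0],[1,0,0,0.5,0],[1,0,0,0,0]]}}

```text
time: 38.05
tool_pos: [0.5175, -0.2399, 0.0819]
ee_rot: [-0.745, 1.552, -0.646]
wrist_force: [-2.2, 1.3, -0.5]
width: 0.0005
```

```bash
python3 o.py
```

```text
38.05 q [-0.5321  0.1508  1.4793 -0.0022  1.4927 -2.2017] p [ 0.5175 -0.2399  0.0819] w 0.0004837874255215801 f [-2.2362  1.2588 -0.5291]
tool x,y,z rows
 [[ 0.0152 -0.0114 -0.9998]
 [-0.0987  0.995  -0.0129]
 [ 0.995   0.0989  0.0139]] tilt 1.0868732537891896
```

Call:
{"fn": "carry_out", "kwargs": {"targets": [[1,0,0,0.4,0],[1,0,0,0.3,0],[1,0,0,0.2,0]]}}

```text
time: 38.35
tool_pos: [0.5258, -0.2391, 0.082]
ee_rot: [-0.805, 1.553, -0.706]
wrist_force: [-8.8, -1.1, 2.5]
width: 0.0007
```

Call:
{"fn": "carry_out", "kwargs": {"targets": [[1,0,0,0.2,0],[1,0,0,0.2,0],[1,0,0,0,0]]}}

```text
time: 38.65
tool_pos: [0.5256, -0.2391, 0.0821]
ee_rot: [-1.286, 1.558, -1.187]
wrist_force: [-17.3, -0.1, 6.2]
width: 0.0007
```

Call:
{"fn": "carry_out", "kwargs": {"targets": [[1,0,0,0.2,0],[1,0,0,0.2,0],[1,0,0,0,0]]}}

```text
time: 38.95
tool_pos: [0.5251, -0.2391, 0.0821]
ee_rot: [-2.019, 1.558, -1.922]
wrist_force: [-28.0, 0.6, 9.6]
width: 0.0004
```

Call:
{"fn": "carry_out", "kwargs": {"targets": [[1,0,0,-1,0],[1,0,0,-2,0],[1,0,0,-4,0],[1,0,0,-4,0],[1,0,0,-4,0],[1,-4,0,-2,0],[1,-4,0,-1,0],[1,-4,2,0,0],[1,-4,4,0,0],[1,0,4,0,0],[1,0,4,0,0],[1,0,0,0,0]]}}

```text
time: 40.15
tool_pos: [0.3416, -0.1168, 0.2351]
ee_rot: [-0.579, 1.542, -0.473]
wrist_force: [0.4, -0.7, 0.4]
width: 0.0003
```

```bash
python3 o.py; python3 - <<'E'
from h import *
np.set_printoptions(precision=4,suppress=True)
c=snap('scene','c11'); b=snap('side','s11'); w=snap('wrist','w11')
# profile along cabinet -x through blue top at several lateral lines, wrist & side view
ex=np.array([.9965,.083,0]); ey=np.array([-.083,.9965,0]); F=np.array([.539,-.237,0])
for name,s in (('wrist',w),('side',b),('scene',c)):
    hsv=cv2.cvtColor(s['image'],cv2.COLOR_RGB2HSV); im=s['image']
    for lat in (-.06,0,.06):
        ts=np.arange(-.14,.06,.004); P=np.array([F+ex*t+ey*lat+[0,0,.147] for t in ts]); px=np.round(proj(s,P)).astype(int)
        ok=[(0<=u<640 and 0<=v<480) for u,v in px]
        print(name,lat,' '.join(('%d:%s'%(t*1000,'B' if (hsv[v,u,0] in range(95,125) and hsv[v,u,1]>140) else '%d'%im[v,u].mean())) for t,(u,v),k in zip(ts,px,ok) if k and -.05<t<.04))
E
```

```text
40.15 q [-0.4872 -0.3692  1.6465  0.0004  1.8356 -2.1634] p [ 0.3416 -0.1168  0.2351] w 0.0002613175236737519 f [ 0.3854 -0.6548  0.4223]
tool x,y,z rows
 [[ 0.0255 -0.0131 -0.9996]
 [-0.1052  0.9943 -0.0157]
 [ 0.9941  0.1055  0.024 ]] tilt 1.6422686150811883
wrist -0.06 -47:57 -43:72 -39:101 -35:100 -31:100 -27:84 -23:64 -19:70 -15:76 -11:80 -7:83 -3:99 0:104 4:99 8:87 12:86 16:84 20:116 24:B 28:B 32:B 36:B
wrist 0 -47:252 -43:98 -39:89 -35:110 -31:167 -27:68 -23:77 -19:96 -15:106 -11:119 -7:126 -3:100 0:89 4:88 8:89 12:87 16:98 20:B 24:B 28:B 32:B 36:B
wrist 0.06 -47:39 -43:38 -39:37 -35:35 -31:34 -27:37 -23:38 -19:42 -15:64 -11:65 -7:66 -3:73 0:73 4:72 8:73 12:71 16:49 20:46 24:47 28:46 32:46 36:46
side -0.06 -47:65 -43:72 -39:70 -35:60 -31:71 -27:63 -23:71 -19:82 -15:96 -11:108 -7:122 -3:141 0:130 4:B 8:B 12:B 16:B 20:B 24:B 28:B 32:B 36:B
side 0 -47:61 -43:87 -39:96 -35:99 -31:103 -27:100 -23:112 -19:131 -15:148 -11:125 -7:136 -3:140 0:122 4:B 8:B 12:B 16:B 20:B 24:B 28:B 32:B 36:B
side 0.06 -47:251 -43:250 -39:200 -35:147 -31:114 -27:148 -23:149 -19:113 -15:100 -11:110 -7:139 -3:133 0:B 4:B 8:B 12:B 16:B 20:B 24:B 28:B 32:B 36:B
scene -0.06 -47:218 -43:106 -39:98 -35:98 -31:98 -27:99 -23:100 -19:99 -15:101 -11:101 -7:136 -3:161 0:87 4:B 8:B 12:B 16:B 20:B 24:B 28:B 32:B 36:B
scene 0 -47:168 -43:93 -39:96 -35:104 -31:149 -27:156 -23:168 -19:138 -15:138 -11:98 -7:113 -3:125 0:B 4:B 8:B 12:B 16:B 20:B 24:B 28:B 32:B 36:B
scene 0.06 -47:73 -43:91 -39:99 -35:99 -31:97 -27:99 -23:98 -19:99 -15:98 -11:100 -7:152 -3:94 0:B 4:B 8:B 12:B 16:B 20:B 24:B 28:B 32:B 36:B
```

```bash
python3 - <<'E'
from h import *
np.set_printoptions(precision=1,suppress=True,linewidth=250)
ex=np.array([.9965,.083,0]); ey=np.array([-.083,.9965,0]); F=np.array([.539,-.237,0])
def prof(s,z,lat,ts):
    g=cv2.GaussianBlur(cv2.cvtColor(s['image'],cv2.COLOR_RGB2GRAY),(0,0),.6).astype(np.float32)
    px=proj(s,np.array([F+ex*t+ey*lat+[0,0,z] for t in ts])).astype(np.float32)
    return cv2.remap(g,px[:,0].reshape(-1,1),px[:,1].reshape(-1,1),cv2.INTER_LINEAR)[:,0]
# white pull at z~.092 : bright band; find its front/back edges before and after
for n0,n1 in (('scene0','c11'),('c7','c11'),('s7','s11'),('side0','s11')):
    for lat in (-.03,0,.03):
        ts=np.arange(-.17,.01,.001)
        a=prof(load(n0),.092,lat,ts); b=prof(load(n1),.092,lat,ts)
        pa=ts[(a>170)]; pb=ts[(b>170)]
        f=lambda p:(round(p.min()*1000),round(p.max()*1000),len(p)) if len(p) else None
        print(n0,n1,lat,f(pa),f(pb))
E
```

```text
scene0 c11 -0.03 (-140, -123, 18) (-73, -5, 31)
scene0 c11 0 (-140, -123, 18) (-74, -6, 31)
scene0 c11 0.03 (-140, -124, 17) (-23, -6, 18)
c7 c11 -0.03 None (-73, -5, 31)
c7 c11 0 (-139, -124, 16) (-74, -6, 31)
c7 c11 0.03 (-141, -124, 18) (-23, -6, 18)
s7 s11 -0.03 (-139, -125, 15) (-25, -3, 23)
s7 s11 0 (-140, -121, 20) (-25, -3, 23)
s7 s11 0.03 (-142, -121, 22) (-59, -4, 36)
side0 s11 -0.03 (-142, -120, 23) (-25, -3, 23)
side0 s11 0 (-142, -22, 96) (-25, -3, 23)
side0 s11 0.03 (-142, -121, 22) (-59, -4, 36)
```

```bash
python3 - <<'E'
from h import *
np.set_printoptions(precision=4,suppress=True,linewidth=200)
ex=np.array([.9965,.083,0]); ey=np.array([-.083,.9965,0]); F=np.array([.539,-.237,0])
box=[F+ex*t+ey*l+[0,0,z] for t in(-.05,.01) for l in(-.1,.1) for z in(0,.15)]
res={}
for n in('c11','s11'):
    s=load(n); p=proj(s,box); x0,y0=p.min(0).astype(int)-5; x1,y1=p.max(0).astype(int)+5
    im=s['image'][y0:y1,x0:x1].astype(int); m=((im.min(2)>150)).astype(np.uint8)
    k,lab,st,ce=cv2.connectedComponentsWithStats(m)
    for i in range(1,k):
        if st[i][4]>12:
            c=cv2.findContours((lab==i).astype(np.uint8),cv2.RETR_EXTERNAL,cv2.CHAIN_APPROX_NONE)[0][0].reshape(-1,2)+[x0,y0]
            L,Rr=c[c[:,0].argmin()],c[c[:,0].argmax()]; print(n,'area',st[i][4],'cent',ce[i]+[x0,y0],'L',L,'R',Rr,'top',c[c[:,1].argmin()],'bot',c[c[:,1].argmax()]); res.setdefault(n,[]).append((st[i][4],ce[i]+[x0,y0]))
S,D=load('c11'),load('s11')
for a,ca in res['c11']:
    for b,cb in res['s11']:
        P,e=tri(S,ca,D,cb)
        if e<.006: print(a,b,'cab x %.1f y %.1f z %.1f err %.1f'%(*(1000*np.array([(P-F)@ex,(P-F)@ey,P[2]])),e*1000))
E
```

```text
c11 area 210 cent [365.3333 276.7952] L [346 267] R [384 285] top [349 266] bot [380 288]
c11 area 178 cent [363.809  293.8539] L [346 285] R [381 303] top [348 283] bot [378 305]
s11 area 24 cent [379.125  172.2083] L [376 173] R [381 174] top [378 170] bot [379 175]
s11 area 219 cent [359.5251 213.1918] L [347 222] R [372 203] top [367 201] bot [351 225]
s11 area 179 cent [358.1061 234.7877] L [346 243] R [370 225] top [365 223] bot [349 246]
210 219 cab x -11.8 y -2.6 z 88.6 err 0.8
178 179 cab x -12.5 y -1.5 z 16.8 err 0.9
```

The upper pull sits at the same depth as the fixed lower drawer's pull (−11.8 and −12.5 mm), so the drawer is home. The arm is clear, so I'm handing in.

```bash
python3 - <<'E'
from h import *
print(robot.close_job(), robot.get_obs()['time'])
E
```

```text
the job is handed in; nothing more can be done
the job is handed in; nothing more can be done
```

The nuts are in the nut bay, the empty scoop is back on the weighing plate, and the drawer is shut. I handed the job in at about 40 s of the 72 s allowed.

**Pour:** The moves allow no tilt command, so I built up about 46° of scoop tilt by pushing the arm against its reach limits. I poured by turning the scoop over the bay, then took the tilt out the same way.

**Checks that passed:**
- **Nuts:** I counted eight in the front left bay from the wrist camera. Four were clearly visible; the other four lay partly hidden along the front wall. None showed among the bolts or on the bench.
- **Scoop:** The bar was where expected after release. That puts the scoop's centre about 3 mm from my measured plate centre, standing upright.
- **Drawer:** Its pull stands level with the fixed lower drawer's pull, to within 1 mm.
- **Clearance:** At hand-in the gripper was in free air and the wrist force was near zero.

**Things that disagreed or went wrong:**
- **Missed grasps:** The first two grasps closed above the bar. The fingertips really end about 33 mm short of the reported tool point. I grasped lower on the third try, at the bar's 12 mm width.
- **Scoop direction:** At the start the scoop's nose pointed toward the scale's +x, not −y as described. I set it back lengthwise along y.
- **Drawer travel:** I measured about 117 mm of travel, not 125, and the drawer then stopped hard at 28 N. I judged it home from the lower-drawer comparison.
- **Final look:** I had used all 12 picture views, so the last drawer check was by numbers only. I did not re-check the screwdriver, torch and pliers at the end.

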